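# Set out tins and candlesticks behind the stall's guard rail

### The job

Set up the display for the morning: swing the stand's guard rail up open, then stand all the tea tins in a row on the front tread, broad faces square to the front, and all the brass candlesticks in a row on the back tread, one per grey bay, filling each row from the bay nearest the rail's post without gaps. Only when everything stands in its row, swing the rail back down across the front; leave the mug, bottle and bowl alone.

Things in the scene. Friction and masses are not known exactly. Their poses are not given: they have to be found in the camera images.
- stand: fixed dark wooden display stand with two treads, origin on the table; x points away from the robot to the back, y along the treads towards the post. Front tread: x -120 to 5 mm, top 20 mm high. Back tread: x 5 to 145 mm, top 50 mm high. Both run from y -150 to 170 mm. A steel post stands at the +y end of the front edge. Grey mats mark the bays
- rail (a joint): guard rail hinge, rad: 0 = closed (rail level across the front of the front row), 1.571 = open (rail standing straight up at the post); stiff, stays where left; about 2 N at the handle moves it
- pivot (a point): the rail's hinge axis (parallel to stand x) on the stand's post, 65 mm above the table. The rail is a steel bar 255 mm long, 16 mm high, 8 mm thick, running from here towards stand -y when closed and lifting upward about this axis
- rail_grip (a point): middle of the free part of the rail's handle: a black round peg 16 mm in diameter, sticking out about 46 mm towards the robot (stand -x), 230 mm along the rail from the hinge; this point lies 28 mm in front of the rail's centre plane. Pinch it from above and follow the arc
- front1 (a point): centre, on the front tread's top, of front bay 1 counted from the post (rectangular grey mat 60 x 74 mm, bays 80 mm apart)
- front2 (a point): centre, on the front tread's top, of front bay 2 counted from the post (rectangular grey mat 60 x 74 mm, bays 80 mm apart)
- front3 (a point): centre, on the front tread's top, of front bay 3 counted from the post (rectangular grey mat 60 x 74 mm, bays 80 mm apart)
- back1 (a point): centre, on the back tread's top, of back bay 1 counted from the post (round grey mat 68 mm across, bays 80 mm apart)
- back2 (a point): centre, on the back tread's top, of back bay 2 counted from the post (round grey mat 68 mm across, bays 80 mm apart)
- tin1: plain metal tea tin, a standing rectangular box 56 mm thick (its x), 70 mm wide (its y), 80 mm tall, heavy at the bottom; mass about 0.2 kg; origin at the centre of its underside, z up. The two 70 mm faces are alike. May be absent (None)
- tin2: plain metal tea tin, a standing rectangular box 56 mm thick (its x), 70 mm wide (its y), 80 mm tall, heavy at the bottom; mass about 0.2 kg; origin at the centre of its underside, z up. The two 70 mm faces are alike. May be absent (None)
- tin3: plain metal tea tin, a standing rectangular box 56 mm thick (its x), 70 mm wide (its y), 80 mm tall, heavy at the bottom; mass about 0.2 kg; origin at the centre of its underside, z up. The two 70 mm faces are alike. May be absent (None)
- candlestick1: brass candlestick, 150 mm tall, round foot 66 mm across, thin stem, cylindrical cup 34 mm across from 106 to 148 mm above the foot; mass about 0.4 kg; origin at the centre of its underside, z up. May be absent (None)
- candlestick2: brass candlestick, 150 mm tall, round foot 66 mm across, thin stem, cylindrical cup 34 mm across from 106 to 148 mm above the foot; mass about 0.4 kg; origin at the centre of its underside, z up. May be absent (None)
- mug: bystander: white mug, 80 mm across, 90 mm tall; origin at underside centre
- bottle: bystander: green glass bottle, 66 mm across, 170 mm tall; origin at underside centre
- bowl: bystander: copper bowl, 130 mm across, 50 mm tall; origin at underside centre

How it is judged:
By the outcome, as a careful person would: the job done as asked, in the order asked, and still so for the second after the job is handed in, with the robot touching nothing.
Of tin1, tin2, tin3 only 2 to 3 are there at a start; the rules pass over those that are not, and their reading is None.
Of candlestick1, candlestick2 only 1 to 2 are there at a start; the rules pass over those that are not, and their reading is None.
At some moment in a run one of tin1, tin2, tin3, candlestick1, candlestick2 may be knocked a few centimetres aside while the robot is not near it.
It also fails if it takes over 210 s, if anything falls off the work surface, if the arm or the gripper's body presses on something with over 40 N, if the wrist force passes 120 N, or if a joint passes its speed limit or range.

### The arm

A 7-joint arm with a two-finger parallel gripper is mounted at the origin on the work surface. World frame = base frame: x ahead of the robot, y to its left, z up, the work surface at z = 0. Lengths are in m, angles in rad, forces in N, time in s.
With the tool pointing down it reaches from about 0.4 to 0.85 m from the base axis. Payload 10.4 kg.
Tool frame: the origin (TCP) lies between the finger pads; the fingertips stand 11 mm ahead of it and the grasp point (between the pads) lies 8 mm behind it; x points along the fingers, y is the direction in which the jaws open and shut, and the axes are right-handed (so a half turn about x gives the same grasp; the last joint's range is limited). The gripper opens to 87 mm and grips with 3 to 60 N. Pads are 19 mm wide; open, the fingers measure 117 mm over their backs; the gripper's body (75 mm by 190 mm) begins 51 mm behind the grasp point.
Start: joints at [-1.14, 0.332, -0.065, 1.46, 0.022, 1.35, -0.088], TCP at [0.274, 0.562, 0.234] pointing down, gripper open.
Joint ranges: [-2.6, 2.6], [-0.5, 2.12], [-1.47, 1.34], [0.16, 2.42], [-1.27, 4.41], [0.06, 2.06], [-2.6, 2.6]. Speed limits (rad/s): [2.22, 2.22, 2.79, 2.79, 3.14, 3.14, 3.14].

### API

Orientations are given as a unit quaternion [x, y, z, w].
In Python, from bench import r, cams, ticket gives the robot as it stands. The module is installed in compiled form; this text tells all that it offers.
- The arm moves only by the tool drive_tool, never from a script. Its argument "moves" is text: rows parted by semicolons, each of 5 numbers parted by spaces: the shift along the world's x, y, z in m, then the turn about the world's z in degrees, then the closure, from 0 (fully open) to 1 (shut). In form: x y z twist grip; .... A call has 1 to 20 rows; each row shifts and turns the commanded pose from where the row before left it; what a row does not reach is not made up. A row lasts 1/8 s, in which the tool goes at most 62.5 mm and 10.7 degrees, less where a joint would pass 70% of its speed; a pose out of reach is approached as far as the arm can. A call is refused whole if a number of a shift passes 0.0625 or a number of a turn 10.7, either way. A call with a gripper value outside its range is refused whole. The fingers move at their own pace and stop on an object; "newtons" is the grip in N (left out, the last holds). Time passes only in rows, so rows that do not move let the fingers close. It gives the time, the measured TCP pose, the force and the opening at its end, in the units of the state.
- r.read_state(): the state, without advancing time (a new reading comes with each control period).
- cams.camera(name): name is "scene" or "top" or "wrist"; returns a dict with "color" (384x512x3 uint8, red, green, blue), "fx", "fy", "cx", "cy" (pixels), "extrinsics" (4x4, takes a point from camera to world coordinates). Camera axes: x right, y down, z forward; pixel columns grow to the right and rows downward; lengths in m; the calibration is good to about 2 mm. A picture is of the moment at which its call begins. There is no depth.
- ticket.close_job(): hands the job in, once; it reports no verdict.
The state is a dict: "time": time; "joint_positions": joint angles; "joint_vel": joint speeds; "joint_torque": joint torques, N m; "ee_pos": TCP position; "eef_rot": TCP orientation; "ft_force": force on the tool from outside, world axes, zero at the start; "torque": the same for the moment, N m; "width": finger opening in m.
Only numpy, scipy, OpenCV 4.12 (cv2) and the standard library are available. Lean on these libraries where they do the work, as an engineer would, in place of code of your own. Each camera call takes 0.05 s, during which the arm holds its last target.

## Working session

There is one attempt and no reset: what is moved stays moved. The work goes in short steps, Python scripts to look and compute and a tool call to move; the robot and the scene stay as the last step left them, time stands still between calls to the robot, and variables do not carry over. Pictures are saved under pics/ and viewed, and the job is handed in when it is done.

Besides the shell and the picture viewer there is one more tool, called after "Request:" as name(argument=value, ...) on one line, values as JSON. drive_tool: Moves the arm, as the interface text tells. Its arguments: {"type":"object","properties":{"moves":{"type":"string"},"newtons":{"type":"number"}},"required":["moves"]}

```bash
mkdir -p pics
cat > h.py <<'E'
import numpy as np,cv2
from bench import r,cams,ticket
def shot(n,f):
    c=cams.camera(n); np.savez(f'pics/{f}.npz',**{k:np.array(v) for k,v in c.items()})
    im=cv2.cvtColor(c['color'],cv2.COLOR_RGB2BGR); cv2.imwrite(f'pics/{f}.png',cv2.resize(im,(800,600),interpolation=cv2.INTER_CUBIC)); return c
def ld(f): return dict(np.load(f'pics/{f}.npz'))
def proj(c,P):
    E=np.array(c['extrinsics']);P=np.atleast_2d(P);q=(P-E[:3,3])@E[:3,:3]
    return np.c_[c['fx']*q[:,0]/q[:,2]+c['cx'],c['fy']*q[:,1]/q[:,2]+c['cy']]
def unp(c,uv,z):
    E=np.array(c['extrinsics']);uv=np.atleast_2d(uv)
    d=np.c_[(uv[:,0]-c['cx'])/c['fx'],(uv[:,1]-c['cy'])/c['fy'],np.ones(len(uv))]@E[:3,:3].T
    return E[:3,3]+d*((z-E[2,3])/d[:,2])[:,None]
E
python3 - <<'E'
from h import *
np.set_printoptions(precision=4,suppress=True)
s=r.read_state()
for k in s: print(k,np.array(s[k]))
for n in ['scene','top','wrist']:
    c=shot(n,n+'0'); print(n,c['fx'],c['fy'],c['cx'],c['cy']);print(np.array(c['extrinsics']))
E
```

```text
time 0.0
joint_positions [-1.1396  0.3329 -0.0647  1.461   0.0216  1.3499 -0.0885]
joint_vel [ 0.0002 -0.0005  0.0016 -0.0007  0.001  -0.0013 -0.0001]
joint_torque [ -0.0008 -62.3262   0.0244 -38.99    -0.0613   0.0398   0.0001]
ee_pos [0.2738 0.5614 0.2327]
eef_rot [ 0.1586  0.6891 -0.1596  0.6889]
ft_force [ 0.3748 -0.0369 -0.5687]
torque [0.0186 0.0348 0.024 ]
width 0.08668335051716207
scene 382.27717108389004 382.27717108389004 249.83804749121657 194.2941667091327
[[-0.3492  0.7546 -0.5555  1.3002]
 [ 0.9369  0.2697 -0.2225  0.3562]
 [-0.0181 -0.5982 -0.8012  1.1038]
 [ 0.      0.      0.      1.    ]]
top 455.16874911138706 455.16874911138706 251.09957735178526 187.44062842934497
[[-0.0283 -0.9979  0.058   0.5002]
 [-0.9996  0.0284  0.0004  0.0406]
 [-0.0021 -0.0579 -0.9983  1.4303]
 [ 0.      0.      0.      1.    ]]
wrist 331.0578160445657 331.0578160445657 254.27192091321152 201.68790837856116
[[ 0.4372  0.8705  0.226   0.2132]
 [ 0.8993 -0.4227 -0.1119  0.5906]
 [-0.0019  0.2522 -0.9677  0.3841]
 [ 0.      0.      0.      1.    ]]
```

View pics/top0.png

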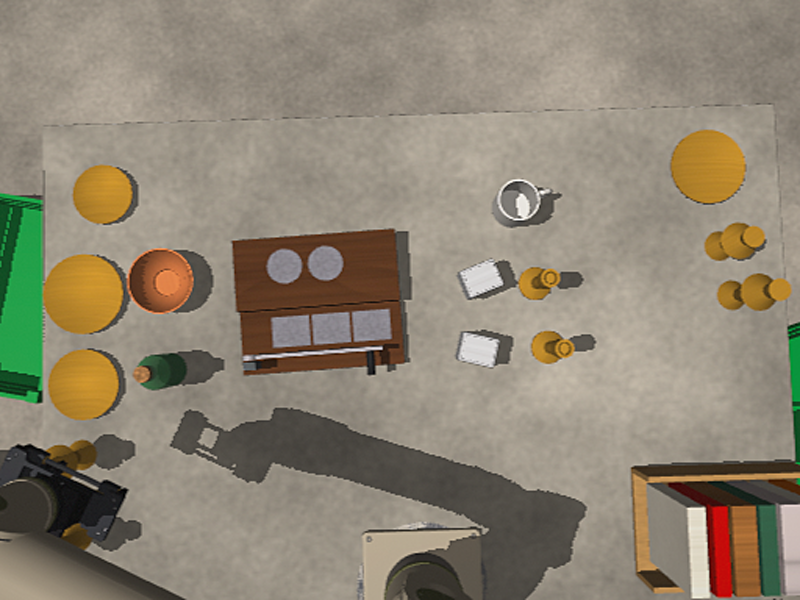

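View pics/scene0.png

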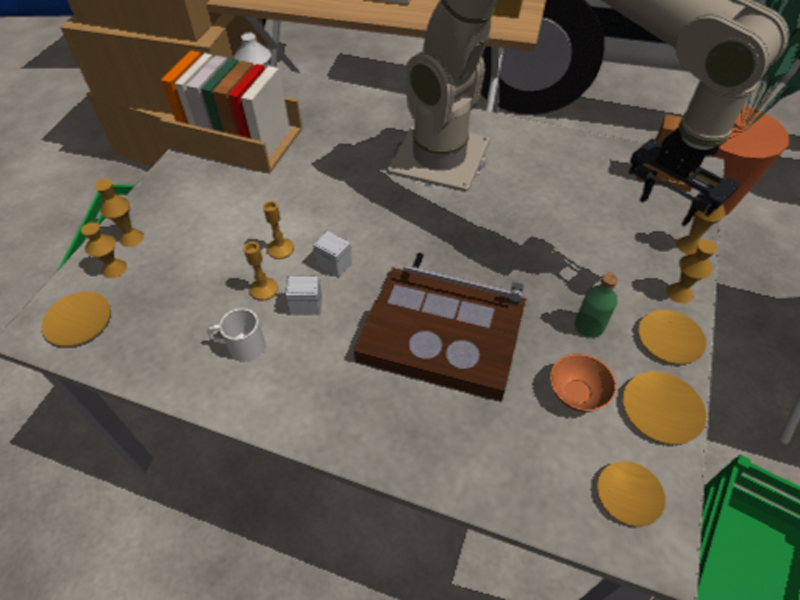

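Run:
```python
from h import *
c=ld('top0')['color'];c=cv2.cvtColor(c,cv2.COLOR_RGB2BGR)
cv2.imwrite('pics/crop1.png',cv2.resize(c[135:250,140:270],None,fx=5,fy=5,interpolation=cv2.INTER_CUBIC))
cv2.imwrite('pics/crop2.png',cv2.resize(c[150:250,270:400],None,fx=6,fy=6,interpolation=cv2.INTER_CUBIC))
```

```text
(no output)
```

View pics/crop1.png

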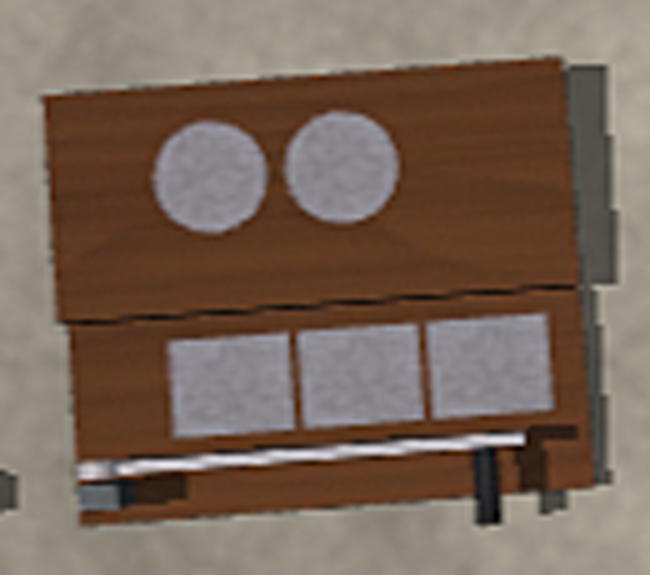

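View pics/crop2.png

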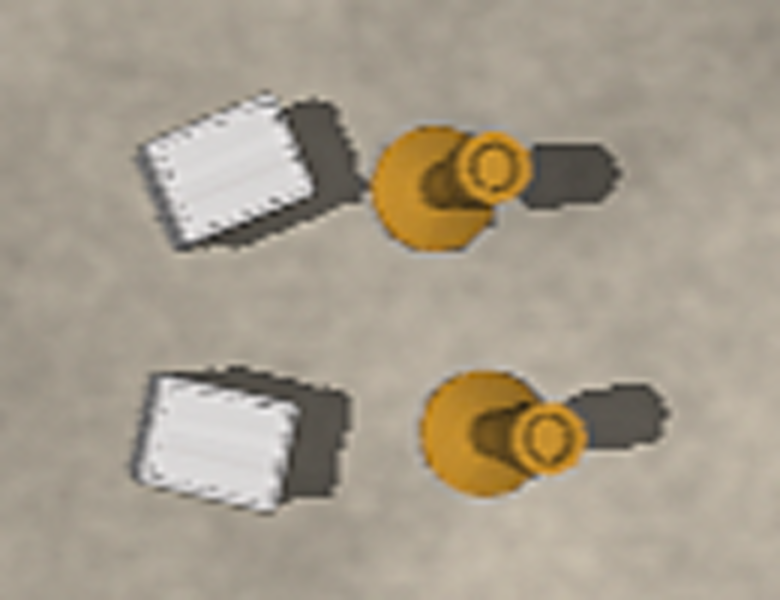

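View pics/wrist0.png

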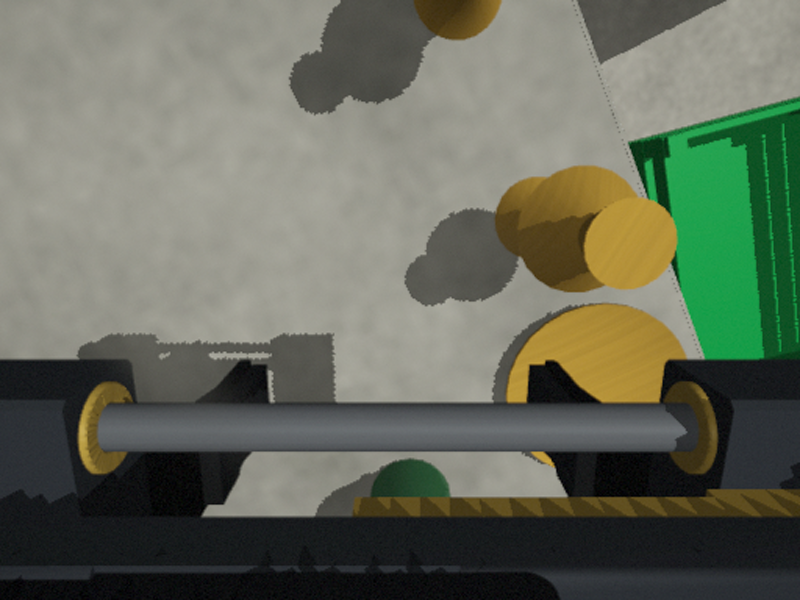

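```bash
cat > m.py <<'E'
from h import *
np.set_printoptions(precision=4,suppress=True)
def n(c,off,f): return (np.atleast_2d(c)+.5)/f-.5+off
if __name__=='__main__':
    c=ld('top0')
    ofs=np.array([140,135])
    sc=unp(c,n([[43,95],[562,58]],ofs,5),.05);sf=unp(c,n([[80,525],[592,487]],ofs,5),.02)
    print('back',sc,'front',sf)
    hsv=cv2.cvtColor(c['color'],cv2.COLOR_RGB2HSV);im=c['color'].astype(int)
    sub=np.zeros(im.shape[:2],bool);sub[135:250,140:270]=1
    grey=(im[...,2]>=im[...,1]+3)&(im[...,0]>100)&(np.abs(im[...,0]-im[...,2])<25)&sub
    k,l,st,ce=cv2.connectedComponentsWithStats(grey.astype(np.uint8))
    for i in range(1,k):
        if st[i,4]>100: print('mat',st[i],ce[i],unp(c,ce[i],.05)[0],unp(c,ce[i],.02)[0])
    sub[:]=0;sub[150:250,270:400]=1
    w=(im.min(2)>195)&sub
    k,l,st,ce=cv2.connectedComponentsWithStats(w.astype(np.uint8))
    for i in range(1,k):
        if st[i,4]>200:
            p=np.argwhere(l==i)[:,::-1]
            P=unp(c,p,.08)[:,:2]; rr=cv2.minAreaRect((P*1000).astype(np.float32)); print('tin',st[i],rr)
    for q in [[495,168],[548,437]]: print('cup',unp(c,n(q,np.array([270,150]),6),.149))
    for q in [[435,188],[485,434]]: print('foot',unp(c,n(q,np.array([270,150]),6),.005))
E
python3 m.py; python3 -c "
from h import *
from scipy.spatial.transform import Rotation as R
print(R.from_quat(r.read_state()['eef_rot']).as_matrix())"
```

```text
back [[0.6927 0.3522 0.05  ]
 [0.7064 0.0349 0.05  ]] front [[0.4294 0.3402 0.02  ]
 [0.4438 0.0238 0.02  ]]
mat [197 158  22  21 371] [208.0296 168.0054] [0.6434 0.1707 0.05  ] [0.6465 0.1735 0.02  ]
mat [171 160  22  21 372] [181.75   169.9973] [0.6395 0.2508 0.05  ] [0.6426 0.2554 0.02  ]
mat [225 198  26  21 441] [237.6508 207.6893] [0.5201 0.0837 0.05  ] [0.5205 0.0846 0.02  ]
mat [199 200  26  20 443] [211.8352 209.6095] [0.5165 0.162  0.05  ] [0.5168 0.1647 0.02  ]
mat [174 202  25  20 446] [186.1345 211.639 ] [0.5126 0.24   0.05  ] [0.5128 0.2443 0.02  ]
mat [156 222  89   9 190] [199.8842 225.4789] [0.4696 0.1993 0.05  ] [0.4689 0.2027 0.02  ]
tin [295 167  27  23 341] ((603.0144653320312, -128.1388702392578), (51.51709747314453, 64.56119537353516), 21.234085083007812)
tin [295 213  23  22 342] ((467.6582336425781, -116.87779235839844), (62.79060745239258, 52.232208251953125), 75.51532745361328)
cup [[ 0.5944 -0.2445  0.149 ]]
cup [[ 0.4676 -0.2641  0.149 ]]
foot [[ 0.5954 -0.2448  0.005 ]]
foot [[ 0.4664 -0.2656  0.005 ]]
[[-4.27374042e-04  4.38406009e-01  8.98776940e-01]
 [-9.42639140e-04  8.98776446e-01 -4.38406217e-01]
 [-9.99999464e-01 -1.03458576e-03  2.91449407e-05]]
```

Run:
```python
from m import *
c=ld('top0');o=np.array([140,135])
th=np.radians(2.65);R=np.array([[np.cos(th),np.sin(th)],[-np.sin(th),np.cos(th)]])
O=np.array([.556,.1772])
for nm,q,z in [('tip',[523,438],.073),('rail left',[80,468],.073),('peg end',[487,523],.065),('peg root',[486,450],.07),('peg mid',[487,488],.073),('postTL',[80,480],.073),('postBR',[122,508],.073)]:
    p=unp(c,n(q,o,5),z)[0]; print(nm,p,R@(p[:2]-O))
s=ld('scene0')
for w in [.05,.02]: pass
def W(x,y,z): return np.r_[O+R.T@np.array([x,y]),z]
pts=[W(145,170,50),W(145,-150,50)] if 0 else [W(.145,.17,.05),W(.145,-.15,.05),W(.145,-.15,0),W(-.12,-.15,.02),W(-.04,.07,.02),W(-.04,-.01,.02),W(-.04,-.09,.02),W(.087,.07,.05),W(.087,-.01,.05)]
im=cv2.cvtColor(s['color'],cv2.COLOR_RGB2BGR);im=cv2.resize(im,None,fx=4,fy=4,interpolation=cv2.INTER_CUBIC)
pts+=[[.603,-.128,.08],[.4677,-.1169,.08],[.595,-.2447,.149],[.467,-.265,.149]]
for p in proj(s,pts): cv2.circle(im,tuple(int(v) for v in (p*4+1.5)),3,(0,255,0),-1)
cv2.imwrite('pics/ov.png',im[480:1040,580:1380])
```

```text
tip [0.4761 0.0646 0.073 ] [-0.085  -0.1088]
rail left [0.4658 0.3284 0.073 ] [-0.0832  0.1552]
peg end [0.426  0.0876 0.065 ] [-0.134  -0.0834]
peg root [0.4695 0.0869 0.07  ] [-0.0905 -0.0862]
peg mid [0.4471 0.0868 0.073 ] [-0.113  -0.0852]
postTL [0.4587 0.3285 0.073 ] [-0.0902  0.1557]
postBR [0.4414 0.3039 0.073 ] [-0.1086  0.1318]
```

View pics/ov.png

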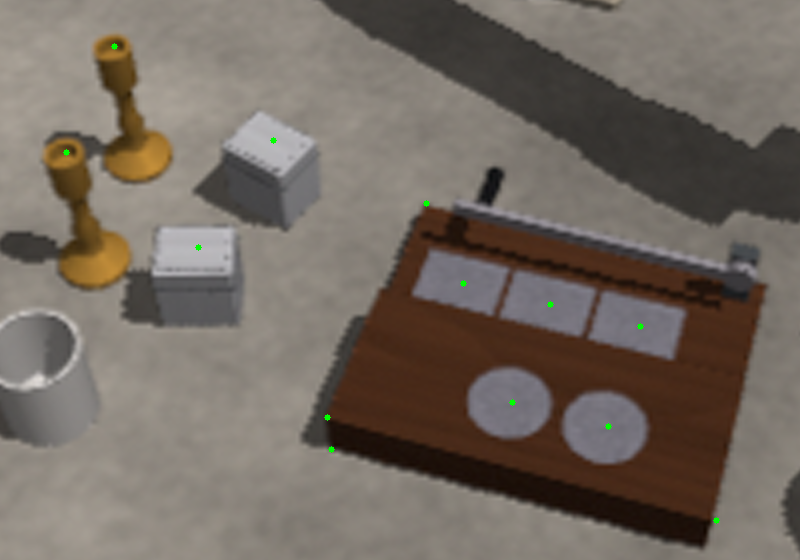

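Request:
drive_tool(moves="0 0 0.03 0 0; 0.017 -0.048 0 2.9 0; 0.017 -0.048 0 2.9 0; 0.017 -0.048 0 2.9 0; 0.017 -0.048 0 2.9 0; 0.017 -0.048 0 2.9 0; 0.017 -0.048 0 2.9 0; 0.017 -0.048 0 2.9 0; 0.018 -0.048 0 2.9 0; 0.018 -0.048 0 2.9 0; 0.018 -0.042 0 2.5 0; 0 0 -0.05 0 0; 0 0 0 0 0; 0 0 0 0 0", newtons=15)

```text
time: 1.9
ee_pos: [0.4472, 0.0884, 0.2149]
eef_rot: [-0.016, 0.707, 0.016, 0.707]
ft_force: [1.0, -0.0, 0.3]
width: 0.0869
```

```bash
cat > st.py <<'E'
from h import *
import sys
from scipy.spatial.transform import Rotation as R
s=r.read_state();M=R.from_quat(s['eef_rot']).as_matrix()
print('t',round(s['time'],2),'p',np.round(s['ee_pos'],4),'jaw',round(np.degrees(np.arctan2(M[1,1],M[0,1])),2),'w',round(s['width'],4),'F',np.round(s['ft_force'],1),'q',np.round(s['joint_positions'],2))
for a in sys.argv[1:]:
    nm,f=a.split(':');shot(nm,f)
E
python3 st.py top:top1 wrist:wr1
```

```text
t 1.9 p [0.4472 0.0884 0.2149] jaw 92.65 w 0.0869 F [ 1.  -0.   0.3] q [-0.64 -0.05  0.34  1.93  0.02  1.26  1.31]
```

View pics/top1.png

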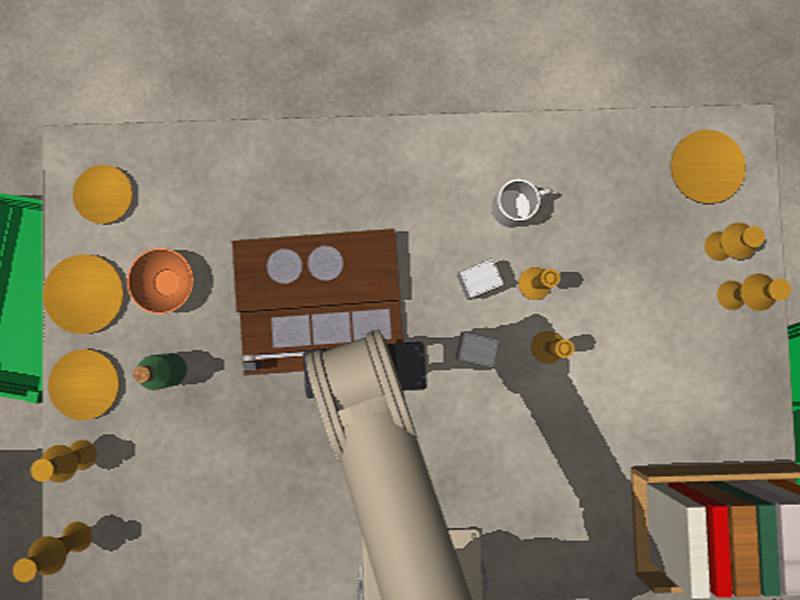

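View pics/wr1.png

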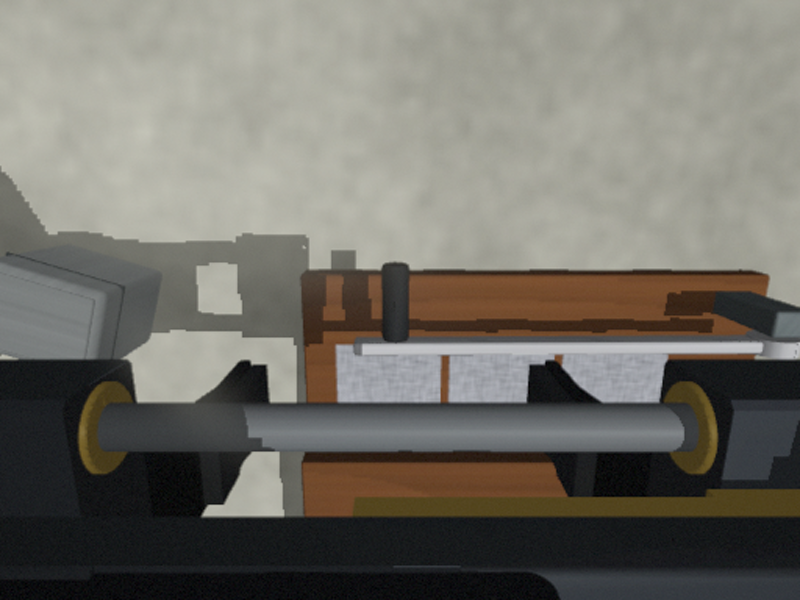

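Request:
drive_tool(moves="0 -0.001 -0.05 0 0; 0 0 -0.05 0 0; 0 0 -0.04 0 0; 0 0 -0.018 0 0; 0 0 0 0 0; 0 0 0 0 1; 0 0 0 0 1; 0 0 0 0 1; 0 0 0 0 1; 0 0 0 0 1; 0 0 0 0 1; 0 0 0 0 1")

```text
time: 3.5
ee_pos: [0.447, 0.0867, 0.0556]
eef_rot: [-0.016, 0.707, 0.016, 0.707]
ft_force: [-0.7, -0.2, 0.5]
width: 0.0251
```

```bash
python3 st.py scene:sc2
python3 - <<'E'
import numpy as np
th=np.radians(2.65)
N=15
a=np.linspace(0,np.pi/2,N+1)
dy=-.230*np.cos(a)+.230; dz=.230*np.sin(a)
for i in range(N):
    u=dy[i+1]-dy[i];print(round(-np.sin(th)*u,4),round(np.cos(th)*u,4),round(dz[i+1]-dz[i],4))
E
```

```text
t 3.5 p [0.447  0.0867 0.0556] jaw 92.6 w 0.0251 F [-0.7 -0.2  0.5] q [-0.62  0.15  0.35  2.1  -0.07  0.9   1.38]
-0.0001 0.0013 0.024
-0.0002 0.0038 0.0238
-0.0003 0.0062 0.0233
-0.0004 0.0086 0.0225
-0.0005 0.0109 0.0215
-0.0006 0.0131 0.0202
-0.0007 0.0151 0.0187
-0.0008 0.017 0.017
-0.0009 0.0187 0.0152
-0.0009 0.0202 0.0131
-0.001 0.0214 0.0109
-0.001 0.0225 0.0086
-0.0011 0.0232 0.0062
-0.0011 0.0238 0.0038
-0.0011 0.024 0.0013
```

View pics/sc2.png

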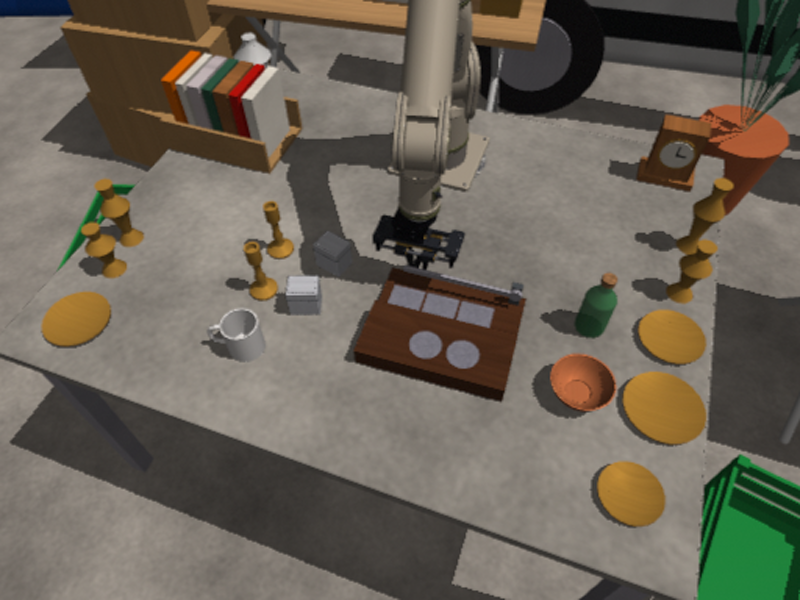

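Request:
drive_tool(moves="0 0 0 0 1; 0 0 0 0 1; 0 0 0 0 1; 0 0 0 0 1; 0 0.0013 0.024 0 1; 0 0.0038 0.024 0 1; 0 0 0 0 1; 0 0 0 0 1")

```text
time: 4.55
ee_pos: [0.4467, 0.0934, 0.1038]
eef_rot: [-0.016, 0.707, 0.017, 0.707]
ft_force: [-0.6, 7.4, -1.9]
width: 0.0147
```

Request:
drive_tool(moves="-0.0003 0.0062 0.0233 0 1; -0.0004 0.0086 0.0225 0 1; -0.0005 0.0109 0.0215 0 1; -0.0006 0.0131 0.0202 0 1; -0.0007 0.0151 0.0187 0 1; -0.0008 0.017 0.017 0 1; 0 0 0 0 1; 0 0 0 0 1")

```text
time: 5.55
ee_pos: [0.4419, 0.1665, 0.2246]
eef_rot: [-0.017, 0.708, 0.019, 0.706]
ft_force: [2.8, 20.0, -21.6]
width: 0.0145
```

```bash
python3 st.py scene:sc3
```

```text
t 5.55 p [0.4419 0.1665 0.2246] jaw 92.85 w 0.0145 F [  2.8  20.  -21.6] q [-0.73 -0.01  0.27  1.87 -0.    1.28  1.17]
```

View pics/sc3.png

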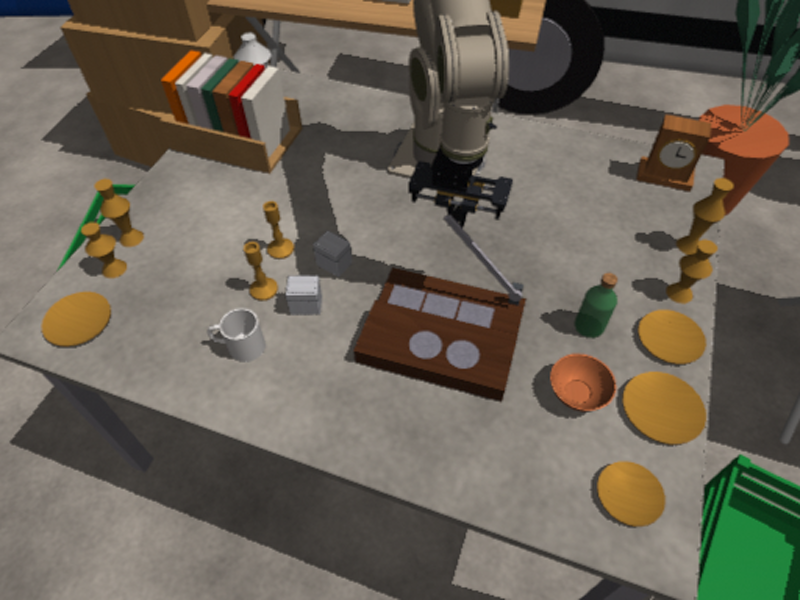

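Request:
drive_tool(moves="0 0.002 -0.002 0 1; -0.0009 0.0197 0.0142 0 1; -0.0009 0.0212 0.0121 0 1; -0.001 0.0214 0.0109 0 1; -0.001 0.0225 0.0086 0 1; 0 0 0 0 1; 0 0 0 0 1")

```text
time: 6.48
ee_pos: [0.4395, 0.251, 0.271]
eef_rot: [-0.016, 0.707, 0.017, 0.707]
ft_force: [-4.9, 1.7, -5.7]
width: 0.0144
```

Request:
drive_tool(moves="-0.001 0.0215 0.0062 0 1; -0.001 0.0222 0.0038 0 1; -0.001 0.0222 0.0013 0 1; 0 0 0 0 1; 0 0 0 0 1; 0 0 0 0 1")

```text
time: 7.22
ee_pos: [0.437, 0.3167, 0.2824]
eef_rot: [-0.016, 0.707, 0.017, 0.707]
ft_force: [-3.4, 1.2, -3.2]
width: 0.0148
```

```bash
python3 st.py scene:sc4 top:top4
```

```text
t 7.22 p [0.437  0.3167 0.2824] jaw 92.65 w 0.0148 F [-3.4  1.2 -3.2] q [-0.86  0.12  0.16  1.62 -0.02  1.4   0.92]
```

View pics/sc4.png

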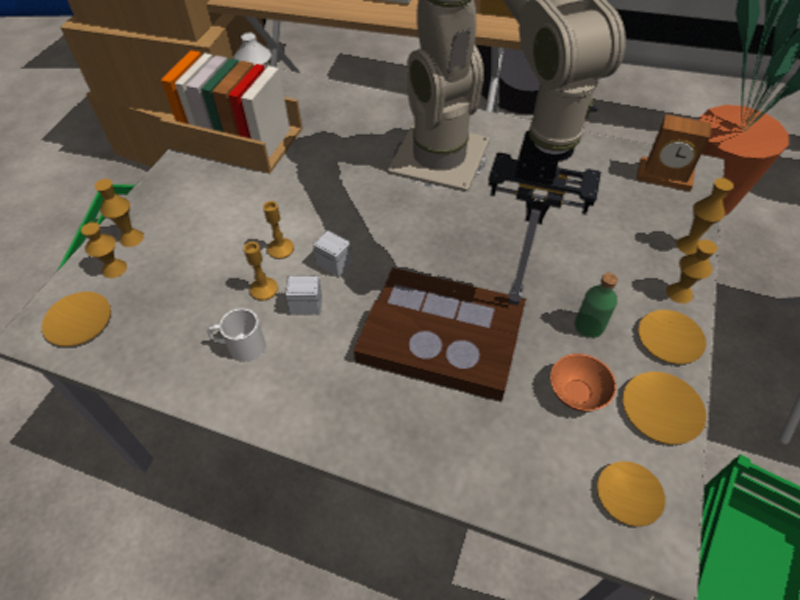

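View pics/top4.png

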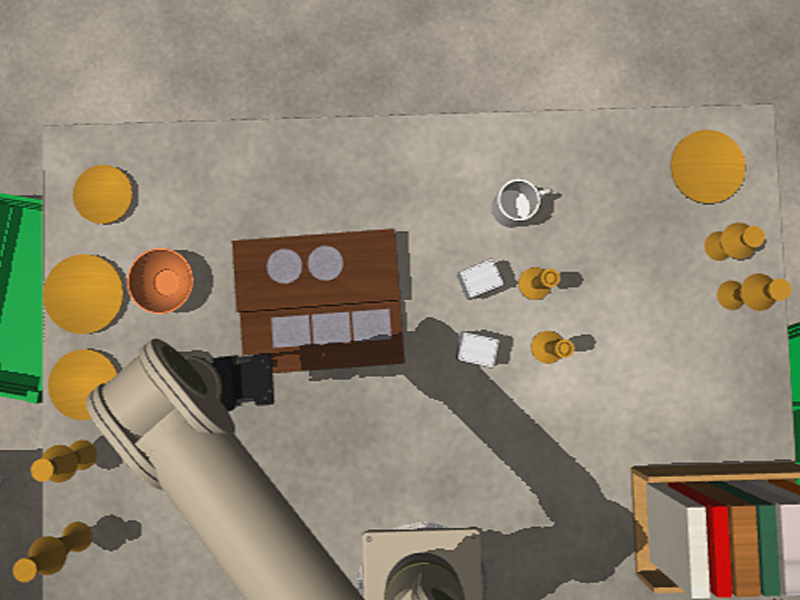

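Request:
drive_tool(moves="0 0.003 0 0 1; 0 0 0 0 1; 0 0 0 0 1")

```text
time: 7.7
ee_pos: [0.437, 0.3171, 0.2823]
eef_rot: [-0.016, 0.707, 0.015, 0.707]
ft_force: [-5.7, -7.4, 2.1]
width: 0.0147
```

```bash
python3 st.py
```

```text
t 7.7 p [0.437  0.3171 0.2823] jaw 92.52 w 0.0147 F [-5.7 -7.4  2.1] q [-0.86  0.12  0.16  1.62 -0.02  1.41  0.92]
```

Request:
drive_tool(moves="0 -0.003 0 0 1; 0 0 0 0 0; 0 0 0 0 0; 0 0 0 0 0; 0 0 0 0 0; 0 0 0 0 0; 0 0 0.05 0 0; -0.02 -0.05 0.02 0 0; 0 -0.0625 0 0 0; 0 -0.0625 0 0 0; 0 0 0 0 0")

```text
time: 9.07
ee_pos: [0.4175, 0.1359, 0.3528]
eef_rot: [-0.013, 0.706, 0.014, 0.708]
ft_force: [-0.4, 0.5, 0.8]
width: 0.0868
```

```bash
python3 st.py top:top5 scene:sc5
cat > t.py <<'E'
from m import *
import sys
from scipy.optimize import minimize
def tins(f,box=(150,250,270,400),zb=0):
    c=ld(f);y0,y1,x0,x1=box;im=c['color'][y0:y1,x0:x1]
    g=cv2.resize(im,None,fx=8,fy=8,interpolation=cv2.INTER_LINEAR).min(2)
    w=(g>190).astype(np.uint8)
    for ct in cv2.findContours(w,0,cv2.CHAIN_APPROX_NONE)[0]:
        if cv2.contourArea(ct)<12000: continue
        p=n(ct[:,0,:].astype(float),np.array([x0,y0]),8)
        P=unp(c,p,.08+zb)[:,:2]*1000
        rr=cv2.minAreaRect(P.astype(np.float32));print('tin',np.round(rr[0],1),np.round(rr[1],1),round(rr[2],1))
def sticks(f,box=(150,250,270,400)):pass
if __name__=='__main__': tins(sys.argv[1])
E
python3 t.py top4; python3 t.py top5
```

```text
t 9.07 p [0.4175 0.1359 0.3528] jaw 92.18 w 0.0868 F [-0.4  0.5  0.8] q [-0.74 -0.14  0.28  1.72  0.04  1.55  1.15]
tin [ 467.4 -117.2] [65.5 52.9] 75.6
tin [ 603.4 -128. ] [52.9 66.4] 20.6
tin [ 603.5 -127.9] [52.7 66.1] 20.6
```

View pics/sc5.png

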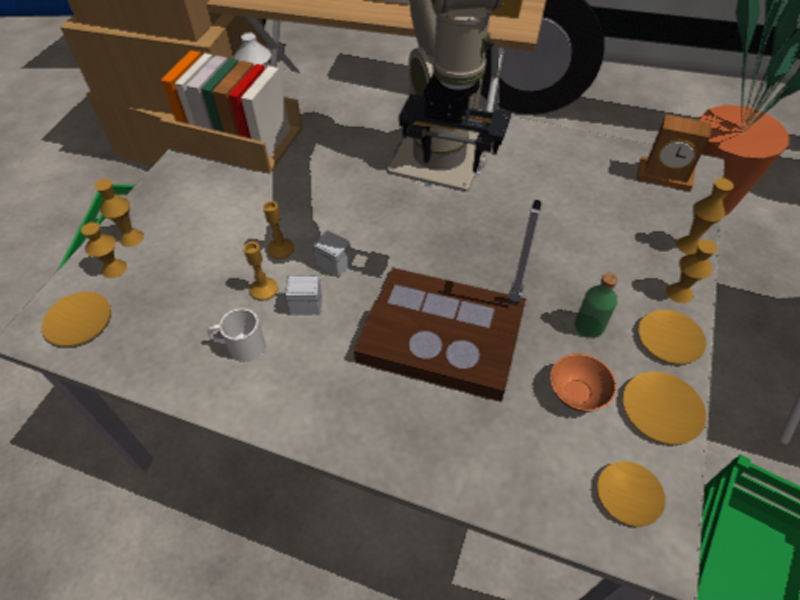

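Request:
drive_tool(moves="0.0045 -0.023 -0.01 -9.7 0; 0.0045 -0.023 -0.01 -9.7 0; 0.0045 -0.023 -0.01 -9.7 0; 0.0045 -0.023 -0.01 -9.7 0; 0.0045 -0.023 -0.01 -9.7 0; 0.0045 -0.023 -0.01 -9.7 0; 0.0045 -0.023 -0.01 -9.7 0; 0.0045 -0.023 -0.01 -9.7 0; 0.0045 -0.023 -0.01 -9.7 0; 0.0045 -0.023 -0.01 -9.7 0; 0.005 -0.023 -0.01 -9.7 0; 0 0 -0.04 0 0; 0 0 0 0 0; 0 0 0 0 0", newtons=20)

```text
time: 10.92
ee_pos: [0.4676, -0.1116, 0.2029]
eef_rot: [0.557, 0.435, -0.557, 0.436]
ft_force: [0.3, 0.4, 1.2]
width: 0.0868
```

```bash
python3 st.py wrist:wr6 scene:sc6
```

```text
t 10.93 p [ 0.4676 -0.1116  0.2029] jaw -13.99 w 0.0868 F [0.3 0.4 1.2] q [-0.37  0.02  0.52  1.9  -0.01  1.23 -0.09]
```

View pics/wr6.png

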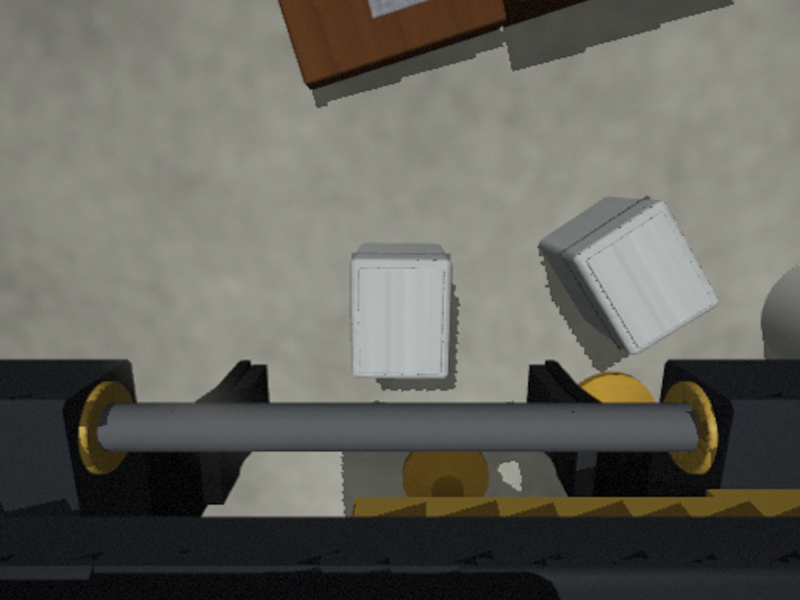

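View pics/sc6.png

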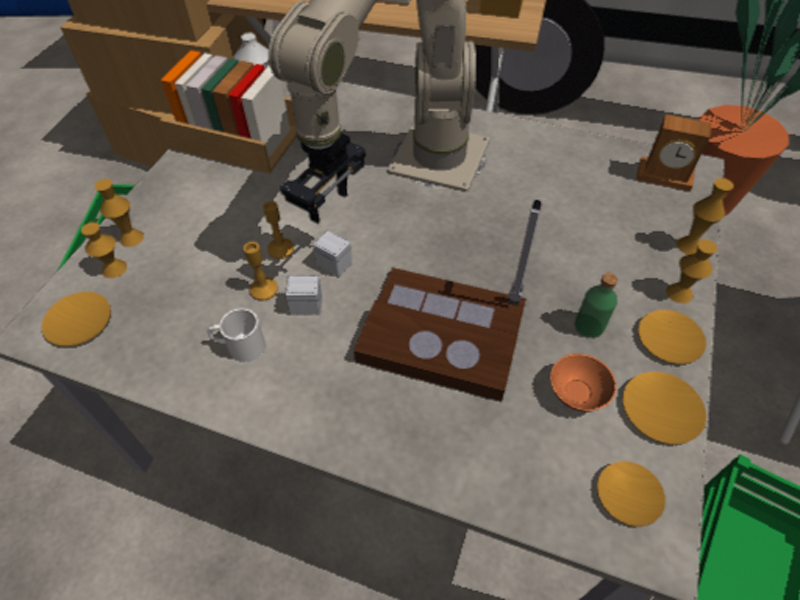

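Run:
```python
from m import *
c=ld('wr6')
for Q in ([[352,256],[451,256],[449,378],[353,378]],[[655,203],[717,300],[635,352],[575,258]]):
    P=unp(c,np.array(Q)*.64-.18,.08)[:,:2]
    e=[np.degrees(np.arctan2(*(P[(i+1)%4]-P[i])[::-1])) for i in range(4)]
    print(P.mean(0),np.round(e,1),np.linalg.norm(np.roll(P,-1,0)-P,axis=1))
```

```text
[ 0.4695 -0.118 ] [ -13.9 -103.4  166.1   75.3] [0.0526 0.0692 0.0543 0.0692]
[ 0.6024 -0.1285] [ -66.  -158.1  111.9   22.4] [0.0654 0.0508 0.065  0.0484]
```

Request:
drive_tool(moves="0.001 -0.0055 -0.05 0 0; 0 0 -0.05 0 0; 0 0 -0.035 0 0; 0 0 -0.016 0 0; 0 0 0 0 0; 0 0 0 0 1; 0 0 0 0 1; 0 0 0 0 1; 0 0 0 0 1; 0 0 0 0 1; 0 0 0 0 1; 0 0 0 0 1; 0 0 0 0 1")

```text
time: 12.65
ee_pos: [0.4681, -0.118, 0.0512]
eef_rot: [0.558, 0.435, -0.557, 0.435]
ft_force: [-1.5, 0.4, 6.1]
width: 0.0561
```

```bash
python3 st.py
```

```text
t 12.65 p [ 0.4681 -0.118   0.0512] jaw -14.1 w 0.0561 F [-1.5  0.4  6.1] q [-0.33  0.23  0.53  2.05 -0.15  0.9   0.04]
```

Request:
drive_tool(moves="0 0 0.02 0 1; 0 0 0.04 0 1; 0 0 0.045 0 1; 0 0 0.035 0 1; 0.002 0.02 0.01 1 1; 0.005 0.04 0 2 1; 0.006 0.045 0 2 1; 0.006 0.045 0 2 1; 0.006 0.045 0 2 1; 0.006 0.045 0 2 1; 0.006 0.045 0 2 1; 0.005 0.04 0 2 1; 0.002 0.025 0 1.7 1; 0.0005 0.0125 0 0 1; 0 0 0 0 1; 0 0 0 0 1; 0 0 0 0 1")

```text
time: 14.78
ee_pos: [0.5127, 0.2433, 0.2011]
eef_rot: [0.489, 0.511, -0.489, 0.511]
ft_force: [-1.2, 0.7, -2.4]
width: 0.0559
```

```bash
python3 st.py wrist:wr7 scene:sc7 top:top7
```

```text
t 14.78 p [0.5127 0.2433 0.2011] jaw 2.49 w 0.0559 F [-1.2  0.7 -2.4] q [-0.73  0.22  0.24  1.68 -0.06  1.25 -0.44]
```

View pics/sc7.png

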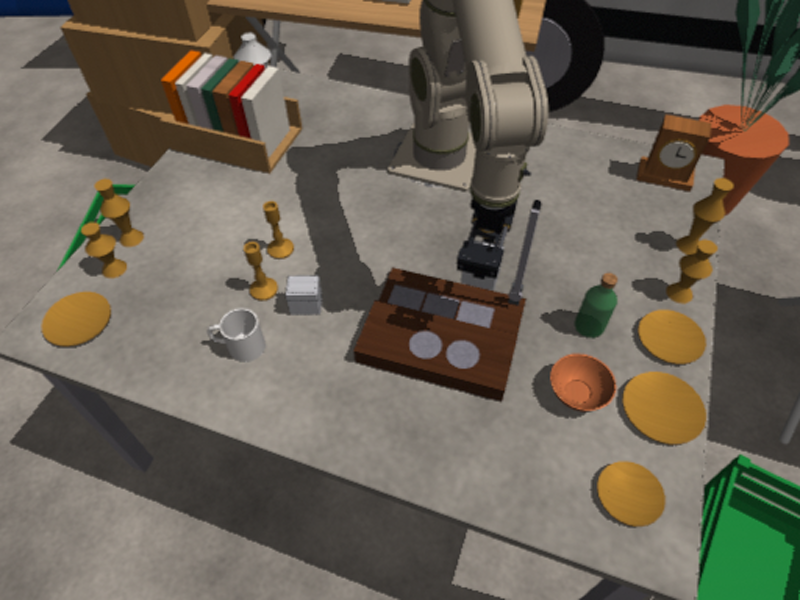

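View pics/wr7.png

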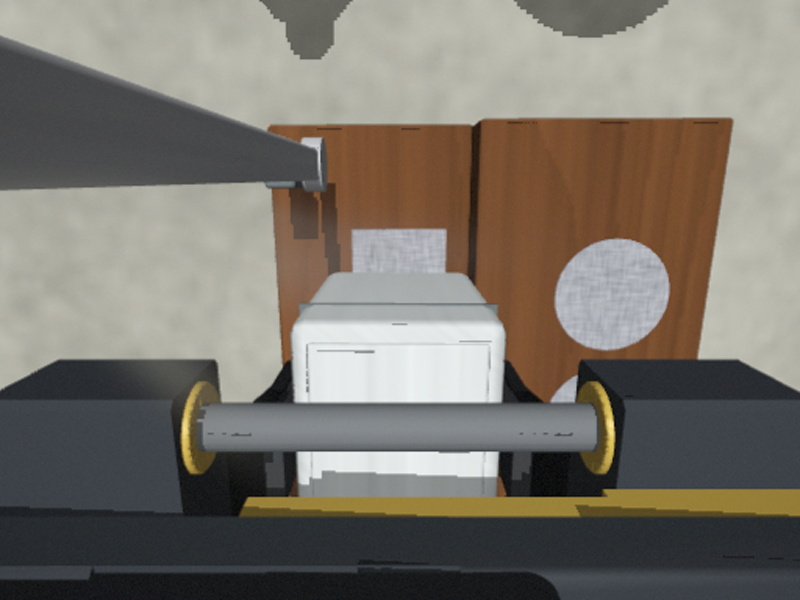

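Request:
drive_tool(moves="0 0.001 -0.04 0 1; 0 0 -0.04 0 1; 0 0 -0.03 0 1; 0 0 -0.012 0 1; 0 0 -0.005 0 1; 0 0 0 0 1; 0 0 0 0 1")

```text
time: 15.8
ee_pos: [0.513, 0.2458, 0.075]
eef_rot: [0.489, 0.511, -0.488, 0.511]
ft_force: [0.5, 0.6, -2.0]
width: 0.0561
```

```bash
python3 st.py wrist:wr8
```

```text
t 15.8 p [0.513  0.2458 0.075 ] jaw 2.59 w 0.0561 F [ 0.5  0.6 -2. ] q [-0.72  0.35  0.22  1.8  -0.09  1.   -0.41]
```

View pics/wr8.png

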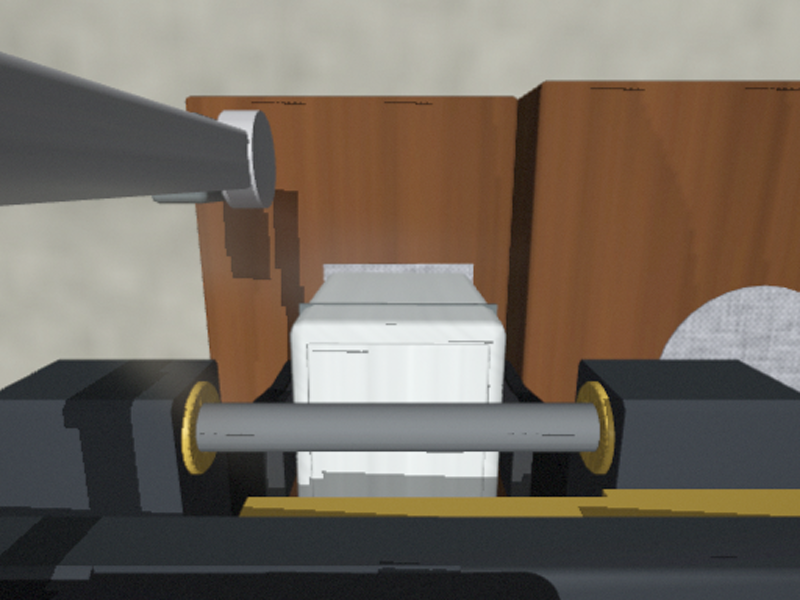

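Request:
drive_tool(moves="0 0 -0.003 0 1; 0 0 -0.001 0 1; 0 0 0 0 1; 0 0 0 0 1")

```text
time: 16.35
ee_pos: [0.5128, 0.2457, 0.0712]
eef_rot: [0.489, 0.511, -0.488, 0.511]
ft_force: [-3.2, -1.2, 9.7]
width: 0.0557
```

Request:
drive_tool(moves="0 0 0 0 0; 0 0 0 0 0; 0 0 0 0 0; 0 0 0 0 0; 0 0 0 0 0; 0 0 0.04 0 0; 0 0 0.05 0 0; 0 -0.03 0.06 0 0; 0 -0.06 0 0 0; 0 -0.06 0 0 0; 0 -0.06 0 0 0; 0 0 0 0 0; 0 0 0 0 0")

```text
time: 17.98
ee_pos: [0.5124, 0.038, 0.2158]
eef_rot: [0.489, 0.511, -0.488, 0.511]
ft_force: [-0.8, 0.8, 0.4]
width: 0.0871
```

```bash
python3 st.py scene:sc9 top:top9; python3 t.py top9; python3 -c "
from t import *
tins('top9',(190,225,160,205),.02)"
```

```text
t 17.98 p [0.5124 0.038  0.2158] jaw 2.6 w 0.0871 F [-0.8  0.8  0.4] q [-0.52  0.09  0.38  1.8  -0.04  1.26 -0.08]
tin [ 605.  -132.7] [52.5 55.5] 21.2
tin [511.9 244.8] [53.2 65.4] 3.1
```

View pics/top9.png

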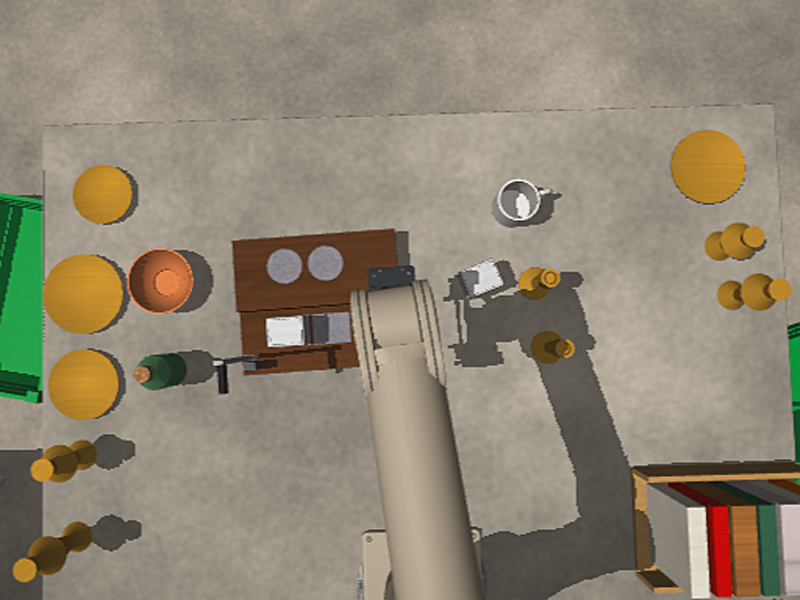

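View pics/sc9.png

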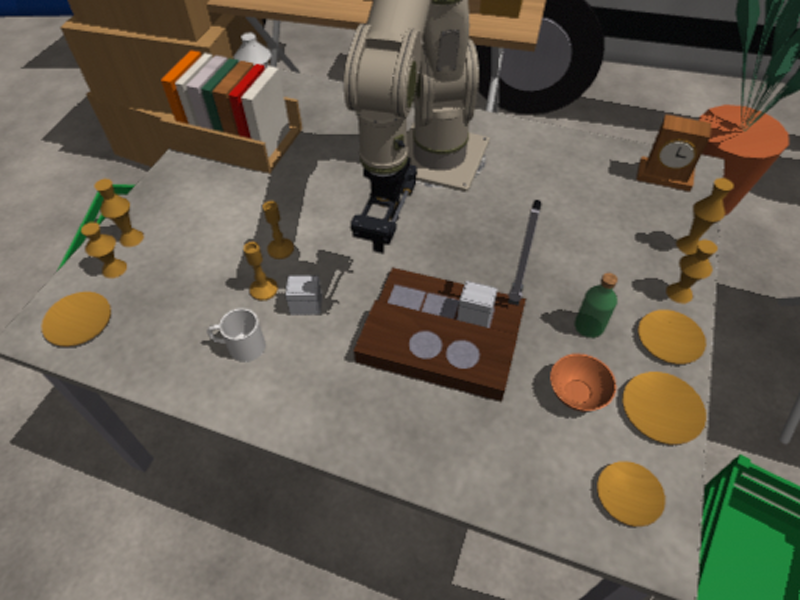

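Request:
drive_tool(moves="0.018 -0.033 0 4 0; 0.018 -0.033 0 4 0; 0.018 -0.033 0 4 0; 0.018 -0.033 0 4 0; 0.0185 -0.034 0 3.8 0; 0 0 -0.02 0 0; 0 0 0 0 0; 0 0 0 0 0")

```text
time: 19.08
ee_pos: [0.6032, -0.1271, 0.1962]
eef_rot: [0.393, 0.588, -0.393, 0.588]
ft_force: [-0.0, 0.0, -0.4]
width: 0.0872
```

```bash
python3 st.py wrist:wr10 top:top10
```

```text
t 19.07 p [ 0.6032 -0.1271  0.1962] jaw 22.51 w 0.0872 F [-0.   0.  -0.4] q [-0.24  0.35  0.47  1.56 -0.17  1.27  0.65]
```

View pics/wr10.png

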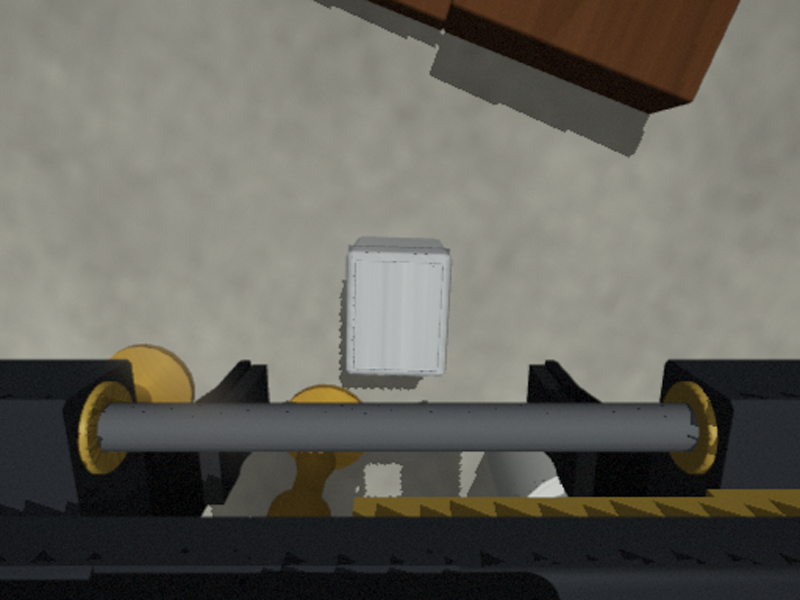

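```bash
python3 - <<'E'
from m import *
c=ld('wr10')
P=unp(c,np.array([[349,249],[450,249],[446,376],[348,374]])*.64-.18,.08)[:,:2]
print(P.mean(0),np.linalg.norm(np.roll(P,-1,0)-P,axis=1))
E
python3 t.py top10
```

```text
[ 0.6047 -0.1284] [0.0522 0.07   0.054  0.0689]
```

Request:
drive_tool(moves="0.001 -0.001 -0.05 0 0; 0 0 -0.05 0 0; 0 0 -0.03 0 0; 0 0 -0.014 0 0; 0 0 0 0 0; 0 0 0 0 1; 0 0 0 0 1; 0 0 0 0 1; 0 0 0 0 1; 0 0 0 0 1; 0 0 0 0 1; 0 0 0 0 1; 0 0 0 0 1; 0 0 0 0 1")

```text
time: 20.92
ee_pos: [0.604, -0.1295, 0.0521]
eef_rot: [0.394, 0.587, -0.393, 0.588]
ft_force: [-0.9, 0.7, 4.8]
width: 0.0562
```

```bash
python3 st.py
```

```text
t 20.93 p [ 0.604  -0.1295  0.0521] jaw 22.39 w 0.0562 F [-0.9  0.7  4.8] q [-0.2   0.5   0.43  1.69 -0.24  1.    0.71]
```

Request:
drive_tool(moves="0 0 0.02 0 1; 0 0 0.04 0 1; 0 0 0.045 0 1; 0 0 0.035 0 1; -0.006 0.02 0.01 -1.5 1; -0.012 0.04 0 -3 1; -0.013 0.045 0 -3 1; -0.013 0.045 0 -3 1; -0.013 0.045 0 -3 1; -0.013 0.045 0 -3 1; -0.01 0.034 0 -2 1; -0.005 0.015 0 -1.2 1; -0.0025 0.005 0 0 1; 0 0 0 0 1; 0 0 0 0 1; 0 0 0 0 1")

```text
time: 22.92
ee_pos: [0.5167, 0.1637, 0.2018]
eef_rot: [0.488, 0.511, -0.488, 0.511]
ft_force: [-0.6, 0.7, -2.7]
width: 0.0556
```

```bash
python3 st.py wrist:wr11 top:top11
```

```text
t 22.93 p [0.5167 0.1637 0.2018] jaw 2.63 w 0.0556 F [-0.6  0.7 -2.7] q [-0.7   0.17  0.34  1.74 -0.06  1.24 -0.29]
```

View pics/wr11.png

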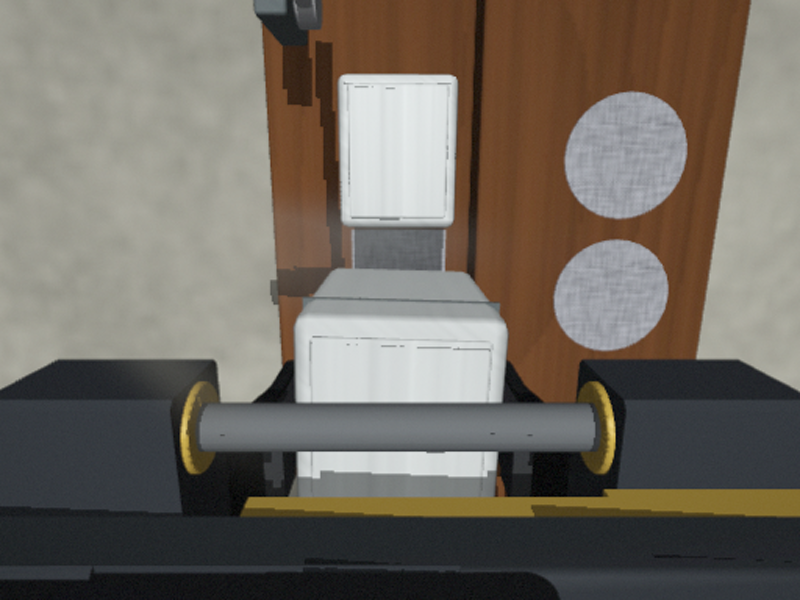

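Run:
```python
from m import *
for f in('wr7','wr11'):
    c=cv2.cvtColor(ld(f)['color'],cv2.COLOR_RGB2BGR)
    cv2.imwrite(f'pics/z{f}.png',cv2.resize(c[165:260,180:335],None,fx=5,fy=5,interpolation=cv2.INTER_CUBIC))
```

```text
(no output)
```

View pics/zwr7.png

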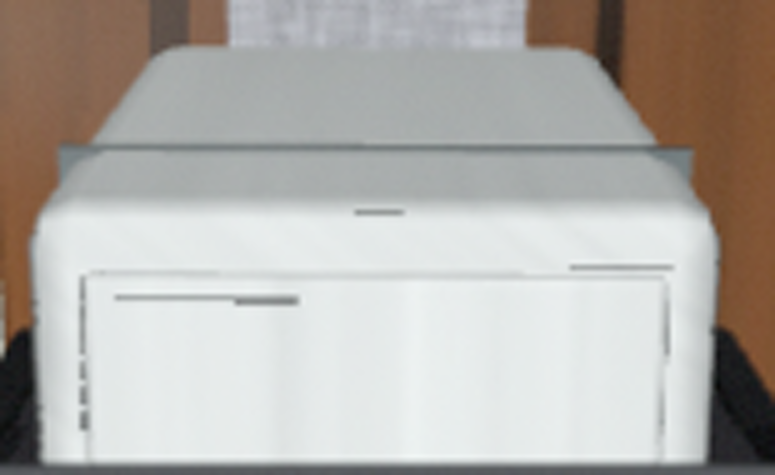

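View pics/zwr11.png

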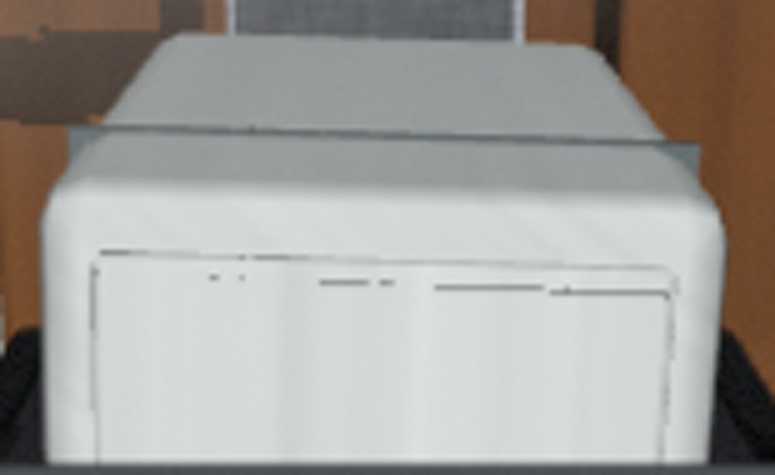

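Request:
drive_tool(moves="0 0.001 -0.04 1.5 1; 0 0 -0.04 0 1; 0 0 -0.03 0 1; 0 0 -0.012 0 1; 0 0 -0.006 0 1; 0 0 -0.0015 0 1; 0 0 0 0 1; 0 0 0 0 1")

```text
time: 24.02
ee_pos: [0.5168, 0.1657, 0.073]
eef_rot: [0.482, 0.518, -0.481, 0.518]
ft_force: [-0.0, 0.6, -1.7]
width: 0.0561
```

```bash
python3 st.py wrist:wr12
```

```text
t 24.02 p [0.5168 0.1657 0.073 ] jaw 4.2 w 0.0561 F [-0.   0.6 -1.7] q [-0.68  0.31  0.32  1.87 -0.12  0.98 -0.23]
```

View pics/wr12.png

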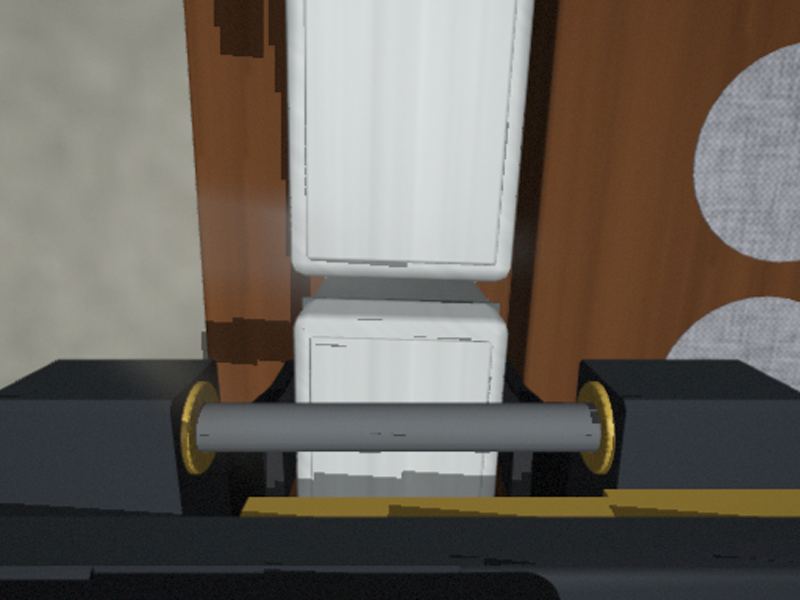

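Request:
drive_tool(moves="0 -0.0005 -0.0015 0 1; 0 0 0 0 1; 0 0 0 0 1; 0 0 0 0 0; 0 0 0 0 0; 0 0 0 0 0; 0 0 0 0 0; 0 0 0 0 0; 0 0 0.04 0 0; 0 0 0.05 0 0; 0 -0.03 0.05 0 0; 0 -0.06 0 0 0; 0 -0.06 0 0 0; 0 -0.06 0 0 0; 0 0 0 0 0")

```text
time: 25.95
ee_pos: [0.5159, -0.0503, 0.2112]
eef_rot: [0.483, 0.516, -0.484, 0.516]
ft_force: [0.0, 0.6, -0.6]
width: 0.0869
```

```bash
python3 st.py scene:sc13 top:top13; python3 -c "
from t import *
tins('top13',(190,225,160,235),.02)"
```

```text
t 25.95 p [ 0.5159 -0.0503  0.2112] jaw 3.73 w 0.0869 F [ 0.   0.6 -0.6] q [-0.47  0.11  0.51  1.8  -0.05  1.25  0.13]
tin [511.9 244.8] [53.3 65.6] 3.1
tin [516.3 165.9] [53.4 65.5] 2.2
```

View pics/top13.png

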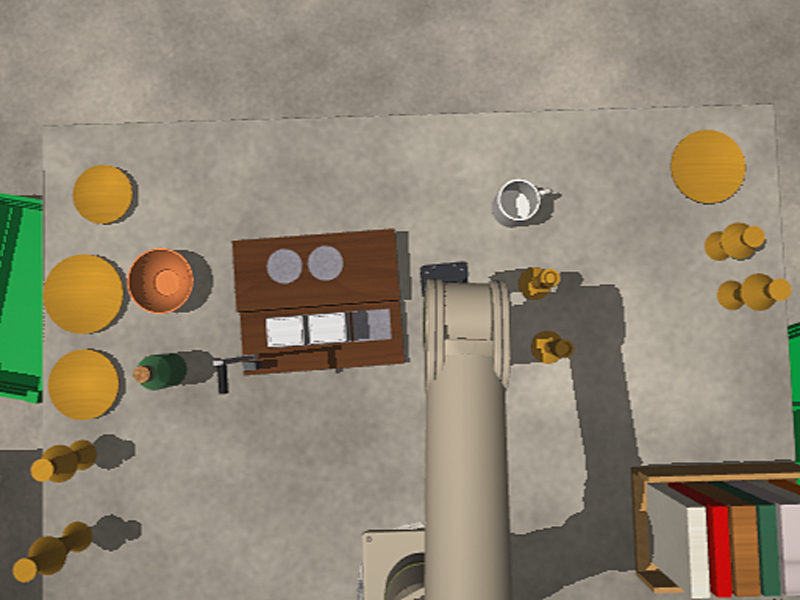

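View pics/sc13.png

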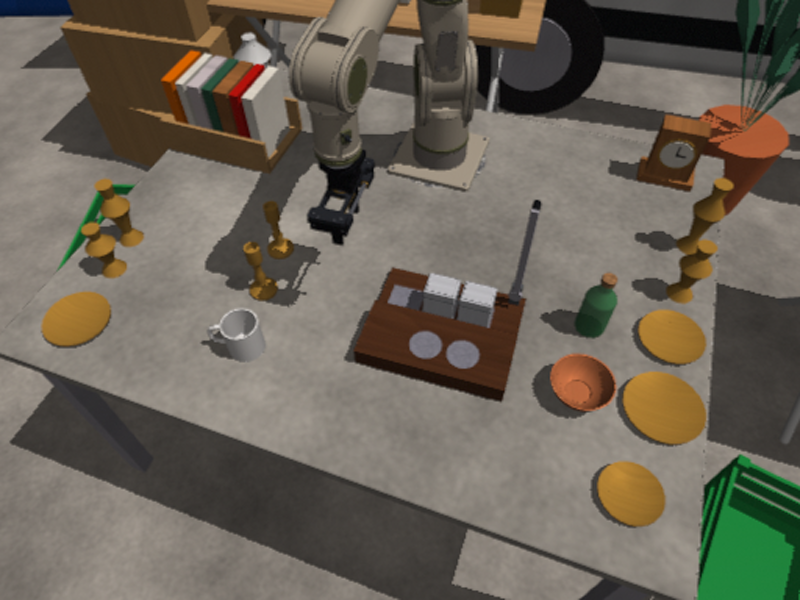

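Request:
drive_tool(moves="0.019 -0.048 0.01 0 0; 0.02 -0.049 0 0 0; 0.02 -0.049 0 0 0; 0.02 -0.0485 0 0 0; 0 0 0 0 0; 0 0 0 0 0", newtons=25)

```text
time: 26.8
ee_pos: [0.5959, -0.2376, 0.2202]
eef_rot: [0.481, 0.519, -0.481, 0.518]
ft_force: [-0.3, -0.0, 0.1]
width: 0.087
```

```bash
python3 st.py wrist:wr14 scene:sc14
```

```text
t 26.8 p [ 0.5959 -0.2376  0.2202] jaw 4.31 w 0.087 F [-0.3 -0.   0.1] q [-0.15  0.42  0.62  1.46 -0.25  1.34  0.56]
```

View pics/wr14.png

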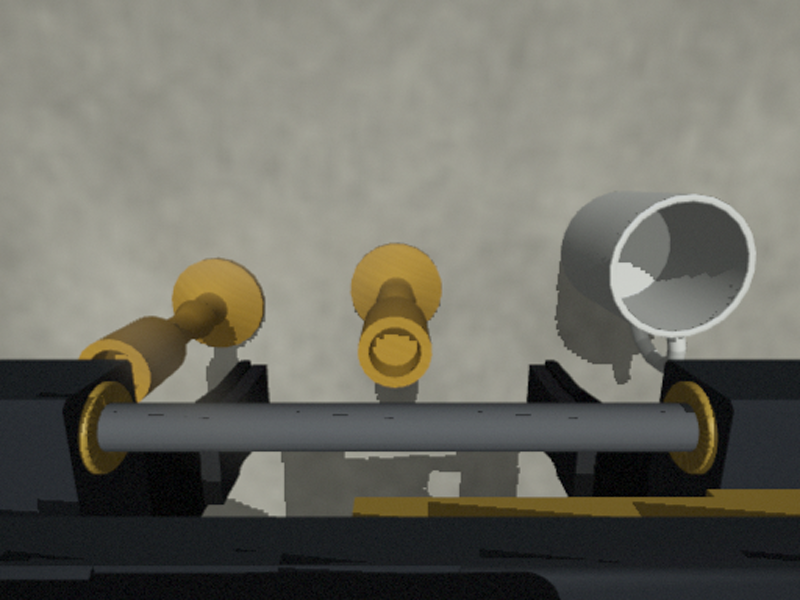

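View pics/sc14.png

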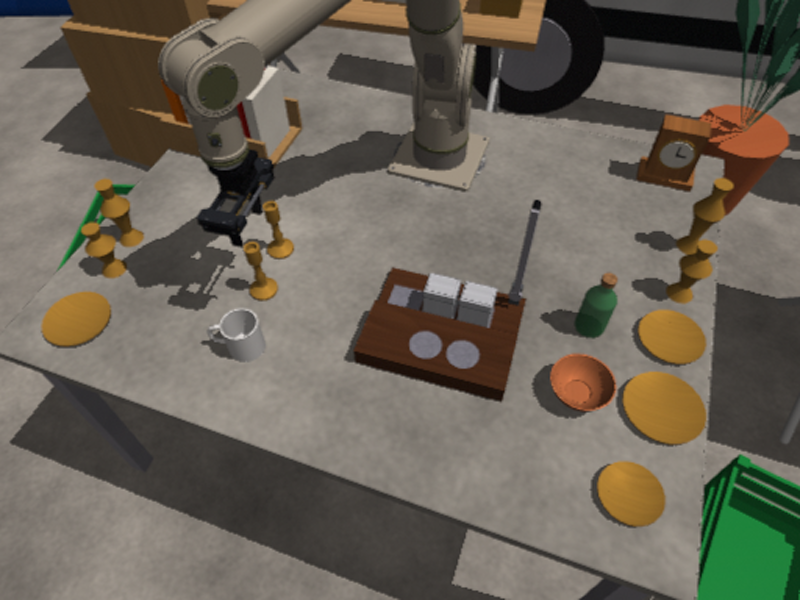

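Run:
```python
from m import *
c=ld('wr14')
print(unp(c,np.array([[395,344]])*.64-.18,.149),unp(c,np.array([[396,286],[219,302]])*.64-.18,.004))
```

```text
[[ 0.5959 -0.2414  0.149 ]] [[ 0.596  -0.2438  0.004 ]
 [ 0.4682 -0.2655  0.004 ]]
```

Request:
drive_tool(moves="0 0 0 0 0; 0 0 0 0 0")

```text
time: 27.15
ee_pos: [0.5955, -0.2387, 0.2211]
eef_rot: [0.481, 0.518, -0.481, 0.518]
ft_force: [0.2, 0.1, 0.1]
width: 0.0867
```

Request:
drive_tool(moves="0 -0.005 0 -1.6 0; 0 0 -0.04 0 0; 0 0 -0.04 0 0; 0 0 -0.019 0 0; 0 0 0 0 0; 0 0 0 0 1; 0 0 0 0 1; 0 0 0 0 1; 0 0 0 0 1; 0 0 0 0 1; 0 0 0 0 1; 0 0 0 0 1; 0 0 0 0 1; 0 0 0 0 1; 0 0 0 0 1")

```text
time: 29.02
ee_pos: [0.5953, -0.2445, 0.1218]
eef_rot: [0.489, 0.511, -0.489, 0.511]
ft_force: [-1.7, -0.1, 0.4]
width: 0.0335
```

```bash
python3 st.py wrist:wr15
```

```text
t 29.02 p [ 0.5953 -0.2445  0.1218] jaw 2.6 w 0.0335 F [-1.7 -0.1  0.4] q [-0.13  0.5   0.6   1.57 -0.3   1.16  0.58]
```

View pics/wr15.png

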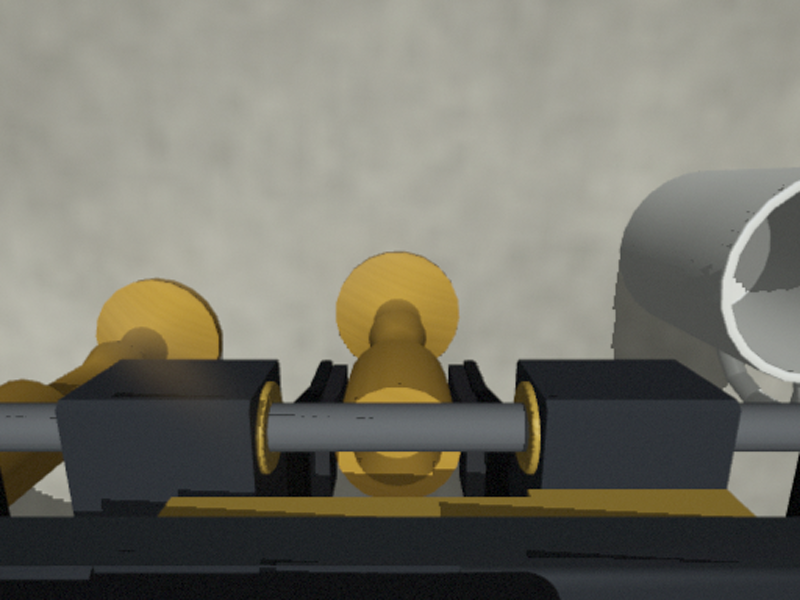

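Request:
drive_tool(moves="0 0 0.015 0 1; 0 0 0.03 0 1; 0 0 0.035 0 1; 0 0 0.03 0 1; 0.001 0.015 0.015 0 1; 0.003 0.03 0 0 1; 0.004 0.04 0 0 1; 0.004 0.042 0 0 1; 0.004 0.042 0 0 1; 0.004 0.042 0 0 1; 0.004 0.042 0 0 1; 0.004 0.042 0 0 1; 0.004 0.042 0 0 1; 0.004 0.042 0 0 1; 0.004 0.04 0 0 1; 0.003 0.03 0 0 1; 0.001 0.015 0 0 1; 0 0 0 0 1; 0 0 0 0 1; 0 0 0 0 1")

```text
time: 31.58
ee_pos: [0.6396, 0.2178, 0.247]
eef_rot: [0.489, 0.511, -0.489, 0.511]
ft_force: [0.7, 0.2, -4.0]
width: 0.0335
```

```bash
python3 st.py wrist:wr16 scene:sc16
```

```text
t 31.57 p [0.6396 0.2178 0.247 ] jaw 2.47 w 0.0335 F [ 0.7  0.2 -4. ] q [-0.72  0.46  0.47  1.31 -0.2   1.41 -0.22]
```

View pics/wr16.png

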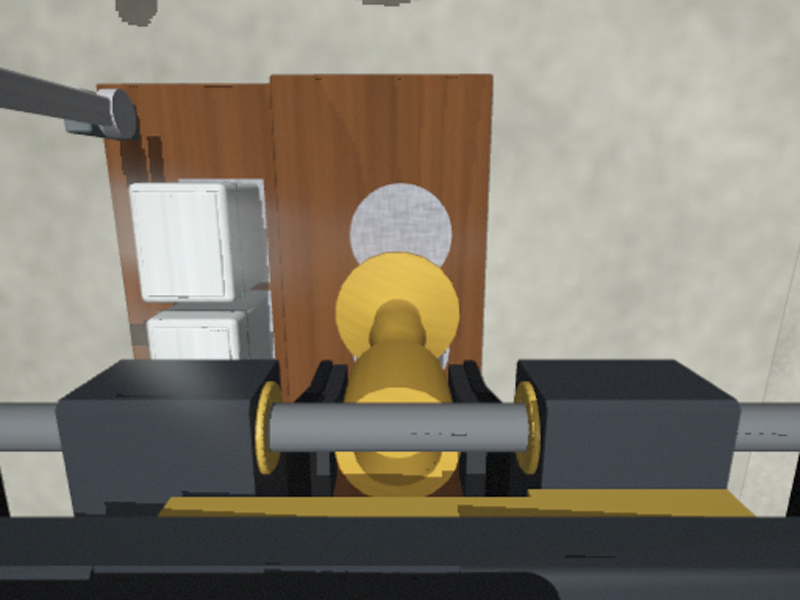

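View pics/sc16.png

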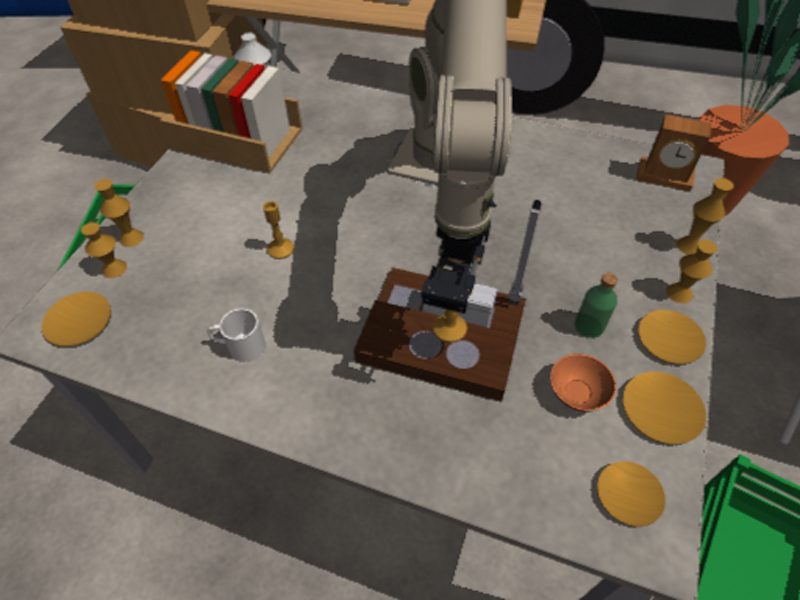

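Request:
drive_tool(moves="0 0.015 0 0 1; 0 0.013 0 0 1; 0 0.005 0 0 1; 0 0 -0.02 0 1; 0 0 -0.03 0 1; 0 0 -0.018 0 1; 0 0 -0.004 0 1; 0 0 0 0 1; 0 0 0 0 1")

```text
time: 32.8
ee_pos: [0.64, 0.2527, 0.1761]
eef_rot: [0.489, 0.511, -0.488, 0.511]
ft_force: [0.8, 0.1, -3.7]
width: 0.0332
```

```bash
python3 st.py wrist:wr17
```

```text
t 32.8 p [0.64   0.2527 0.1761] jaw 2.6 w 0.0332 F [ 0.8  0.1 -3.7] q [-0.75  0.53  0.44  1.37 -0.22  1.29 -0.25]
```

View pics/wr17.png

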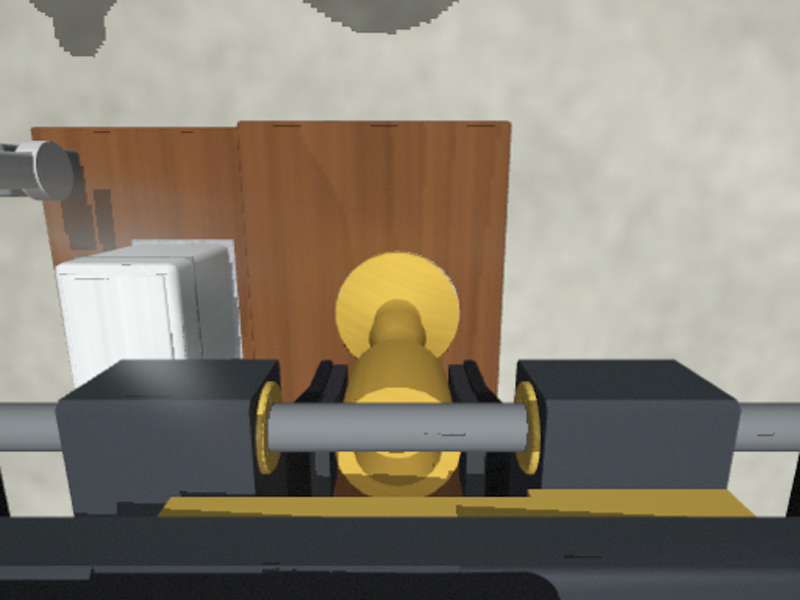

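Request:
drive_tool(moves="0 -0.0015 -0.003 0 1; 0 0 -0.0015 0 1; 0 0 0 0 1; 0 0 0 0 1")

```text
time: 33.35
ee_pos: [0.6398, 0.2509, 0.1717]
eef_rot: [0.489, 0.511, -0.488, 0.511]
ft_force: [-2.7, -0.8, 5.6]
width: 0.0332
```

Request:
drive_tool(moves="0 0 0 0 0; 0 0 0 0 0; 0 0 0 0 0; 0 0 0 0 0; 0 0 0 0 0; 0 0 0.03 0 0; 0 0 0.05 0 0; -0.01 -0.03 0.01 0 0; -0.018 -0.054 0 0 0; -0.018 -0.054 0 0 0; -0.018 -0.054 0 0 0; -0.018 -0.054 0 0 0; -0.018 -0.054 0 0 0; -0.018 -0.054 0 0 0; -0.018 -0.054 0 0 0; -0.018 -0.054 0 0 0; -0.018 -0.054 0 0 0; 0 0 0 0 0; 0 0 0 0 0; 0 0 0 0 0")

```text
time: 35.85
ee_pos: [0.4681, -0.2636, 0.2602]
eef_rot: [0.488, 0.512, -0.488, 0.512]
ft_force: [0.1, 0.2, 0.1]
width: 0.0869
```

```bash
python3 st.py scene:sc18 top:top18 wrist:wr18
```

```text
t 35.85 p [ 0.4681 -0.2636  0.2602] jaw 2.74 w 0.0869 F [0.1 0.2 0.1] q [-0.27  0.13  0.78  1.69 -0.1   1.36  0.57]
```

View pics/top18.png

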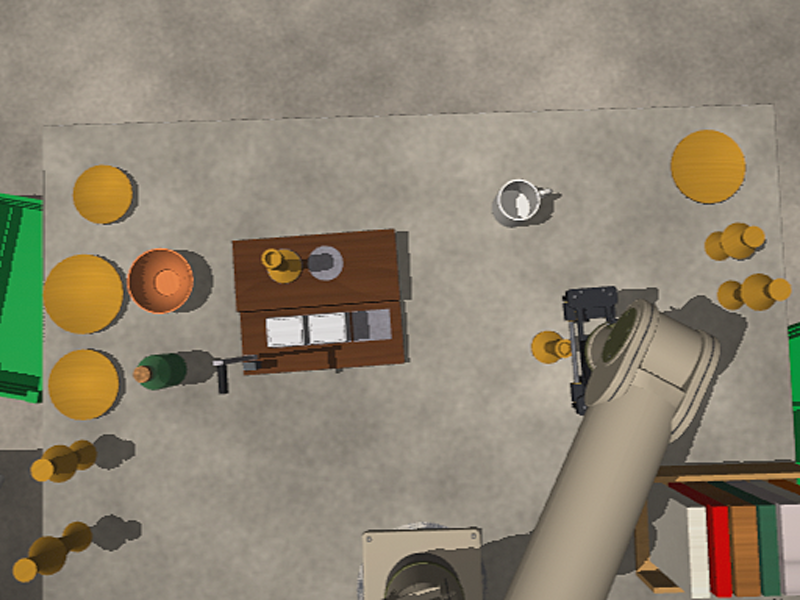

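View pics/sc18.png

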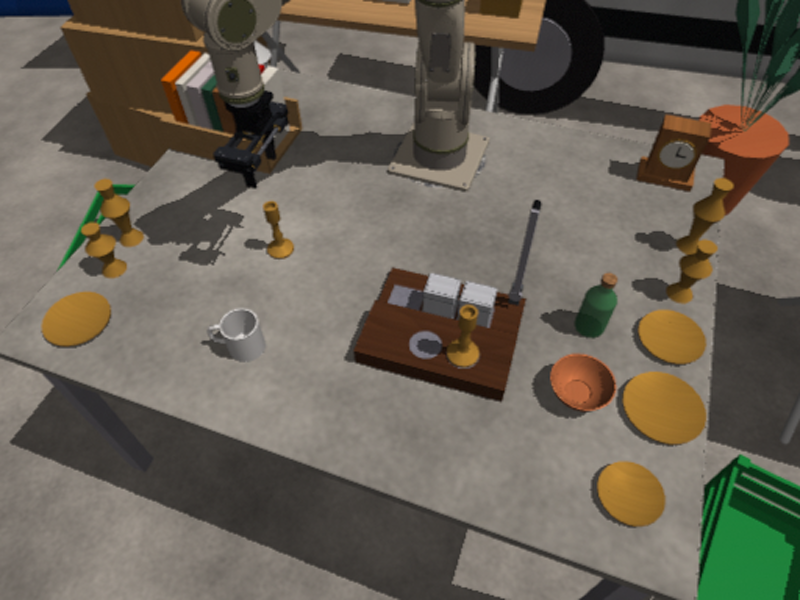

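View pics/wr18.png

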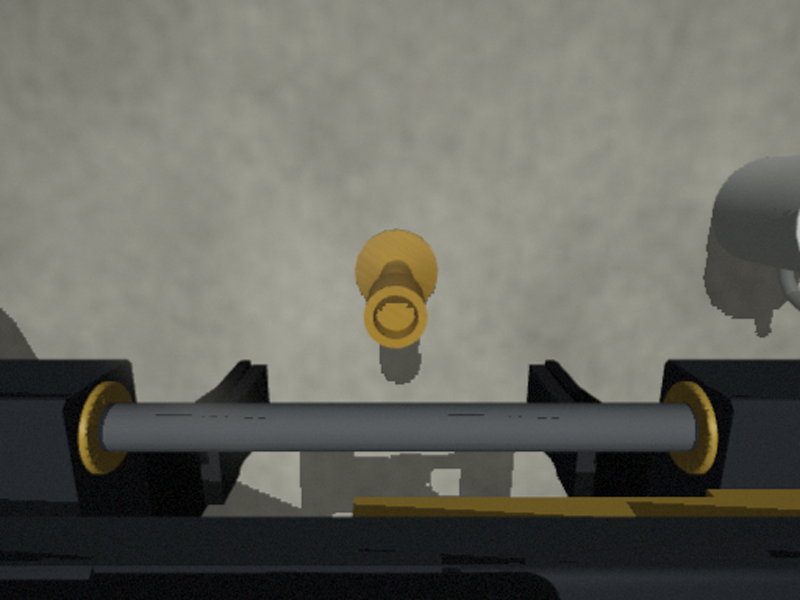

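Request:
drive_tool(moves="0 -0.0018 -0.03 0 0; 0 0 -0.045 0 0; 0 0 -0.045 0 0; 0 0 -0.018 0 0; 0 0 0 0 0; 0 0 0 0 1; 0 0 0 0 1; 0 0 0 0 1; 0 0 0 0 1; 0 0 0 0 1; 0 0 0 0 1; 0 0 0 0 1; 0 0 0 0 1; 0 0 0 0 1; 0 0 0 0 1")

```text
time: 37.88
ee_pos: [0.4672, -0.2668, 0.1222]
eef_rot: [0.489, 0.511, -0.489, 0.511]
ft_force: [-1.5, -0.4, 0.7]
width: 0.0334
```

```bash
python3 st.py wrist:wr19
```

```text
t 37.88 p [ 0.4672 -0.2668  0.1222] jaw 2.6 w 0.0334 F [-1.5 -0.4  0.7] q [-0.21  0.28  0.75  1.86 -0.22  1.08  0.67]
```

View pics/wr19.png

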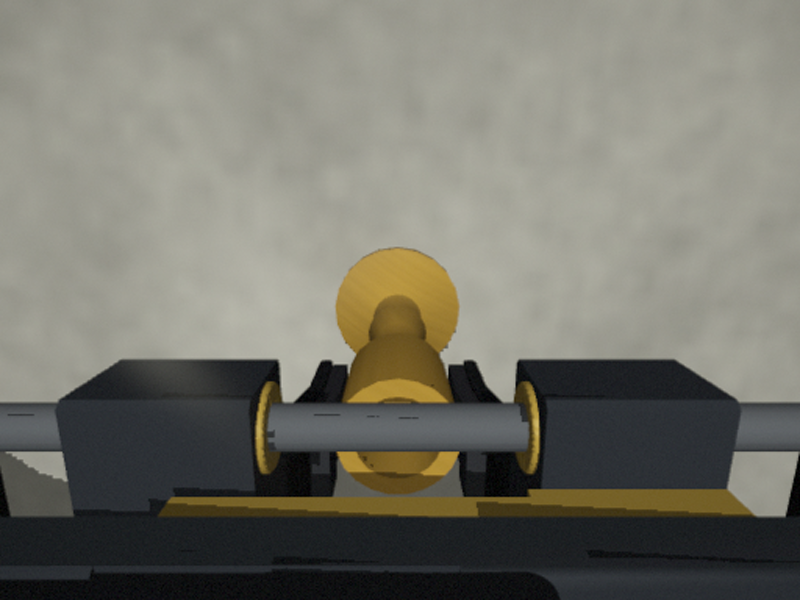

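Request:
drive_tool(moves="0 0 0.015 0 1; 0 0 0.035 0 1; 0 0 0.045 0 1; 0 0 0.03 0 1; 0.006 0.015 0.015 0 1; 0.012 0.03 0 0 1; 0.016 0.04 0 0 1; 0.017 0.042 0 0 1; 0.017 0.042 0 0 1; 0.017 0.042 0 0 1; 0.017 0.042 0 0 1; 0.017 0.042 0 0 1; 0.017 0.042 0 0 1; 0.016 0.04 0 0 1; 0.012 0.03 0 0 1; 0.006 0.015 0 0 1; 0 0 0 0 1; 0 0 0 0 1; 0 0 0 0 1")

```text
time: 40.3
ee_pos: [0.6373, 0.1535, 0.2627]
eef_rot: [0.489, 0.511, -0.489, 0.511]
ft_force: [-0.3, -1.2, -4.5]
width: 0.0334
```

```bash
python3 st.py wrist:wr20
```

```text
t 40.3 p [0.6373 0.1535 0.2627] jaw 2.48 w 0.0334 F [-0.3 -1.2 -4.5] q [-0.68  0.41  0.52  1.35 -0.2   1.43 -0.12]
```

View pics/wr20.png

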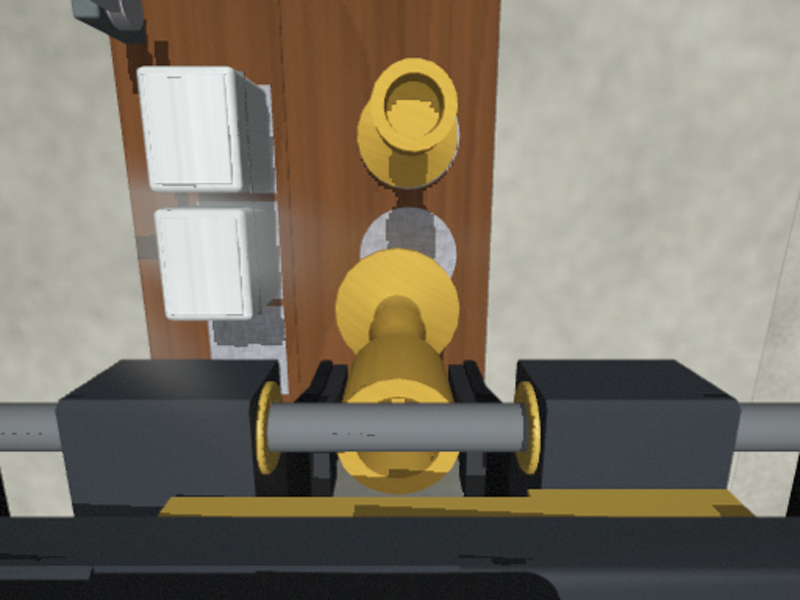

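Request:
drive_tool(moves="0.003 0.008 0 0 1; 0.003 0.0075 0 0 1; 0 0.001 -0.02 0 1; 0 0 -0.035 0 1; 0 0 -0.025 0 1; 0 0 -0.007 0 1; 0 0 0 0 1; 0 0 0 0 1")

```text
time: 41.35
ee_pos: [0.6441, 0.1719, 0.1767]
eef_rot: [0.489, 0.511, -0.488, 0.512]
ft_force: [0.8, -0.7, -3.5]
width: 0.0333
```

```bash
python3 st.py wrist:wr21
```

```text
t 41.35 p [0.6441 0.1719 0.1767] jaw 2.6 w 0.0333 F [ 0.8 -0.7 -3.5] q [-0.68  0.49  0.49  1.44 -0.23  1.27 -0.12]
```

View pics/wr21.png

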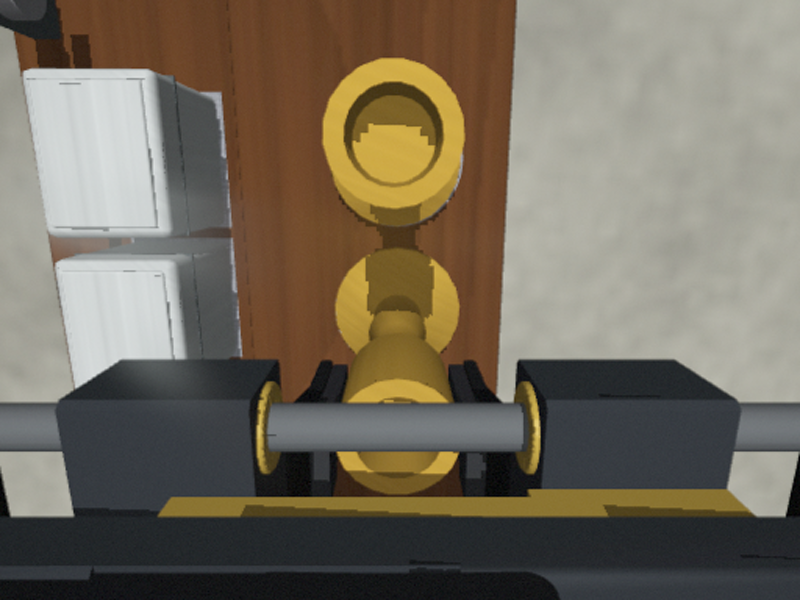

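Request:
drive_tool(moves="-0.0005 -0.0015 -0.003 0 1; 0 0 -0.0015 0 1; 0 0 0 0 1; 0 0 0 0 1; 0 0 0 0 0; 0 0 0 0 0; 0 0 0 0 0; 0 0 0 0 0; 0 0 0 0 0; 0 0 0.03 0 0; 0 0 0.05 0 0; 0 0 0.05 0 0; -0.05 0 0.04 0 0; -0.06 0 0 0 0; -0.06 0 0 0 0; 0 0 0 0 0; 0 0 0 0 0")

```text
time: 43.52
ee_pos: [0.4744, 0.1703, 0.3403]
eef_rot: [0.489, 0.511, -0.488, 0.511]
ft_force: [0.6, 0.2, 0.8]
width: 0.0869
```

```bash
python3 st.py top:top22 scene:sc22;  python3 -c "
from t import *
tins('top22',(190,225,160,235),.02)"
```

```text
t 43.52 p [0.4744 0.1703 0.3403] jaw 2.61 w 0.0869 F [0.6 0.2 0.8] q [-0.91  0.01  0.48  1.62 -0.    1.52 -0.38]
```

View pics/top22.png

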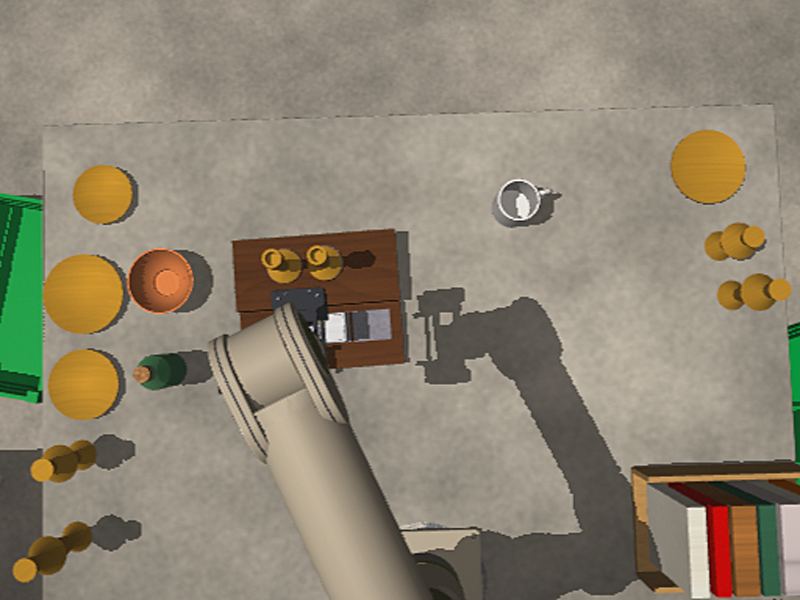

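View pics/sc22.png

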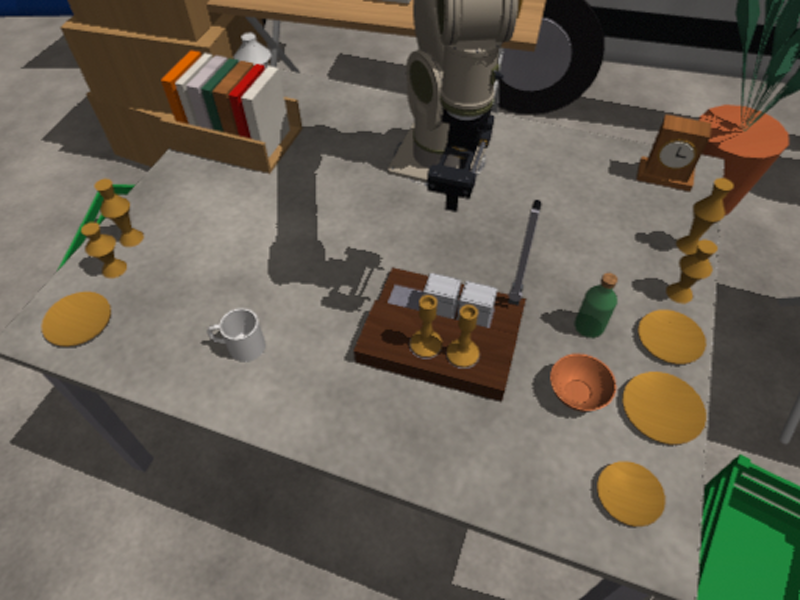

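Request:
drive_tool(moves="-0.02 0 0.02 10 0; -0.017 0 0 10 0; 0 0 0 10 0; 0 0.02 0 10 0; 0 0.02 0 10 0; 0 0.02 0 10 0; 0 0.02 0 10 0; 0 0.02 0 10 0; 0 0.02 0 10 0; 0 0.026 0 0 0; 0 0 0 0 0; 0 0 0 0 0", newtons=15)

```text
time: 45.12
ee_pos: [0.4376, 0.316, 0.3596]
eef_rot: [-0.015, 0.707, 0.015, 0.707]
ft_force: [-0.4, -0.8, 0.4]
width: 0.087
```

```bash
python3 st.py top:top23 scene:sc23 wrist:wr23;  python3 -c "
from t import *
tins('top23',(190,225,160,235),.02)"
```

```text
t 45.12 p [0.4376 0.316  0.3596] jaw 92.41 w 0.087 F [-0.4 -0.8  0.4] q [-1.06  0.1   0.39  1.49 -0.04  1.56  0.94]
tin [512.3 244.8] [52.6 65.8] 2.9
tin [516.2 165.9] [53.5 65.7] 2.5
```

View pics/top23.png

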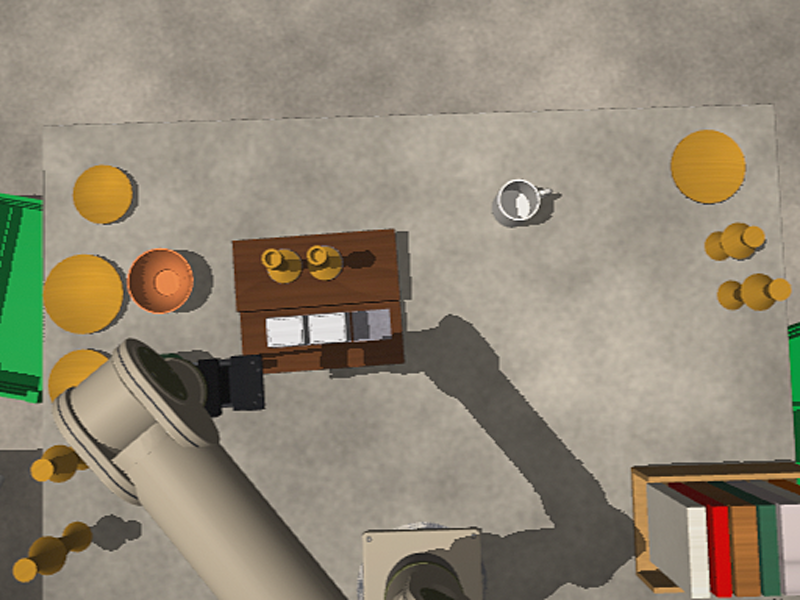

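View pics/wr23.png

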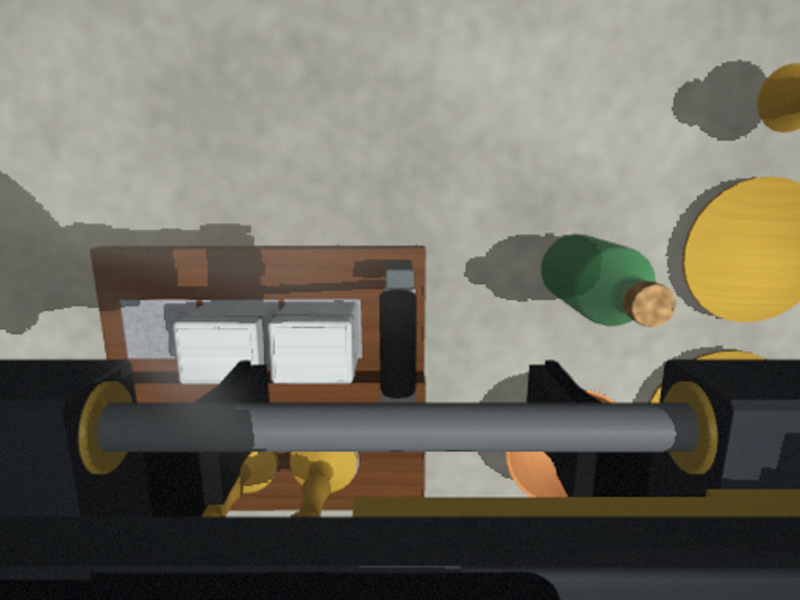

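Request:
drive_tool(moves="0 0.001 -0.04 0 0; 0 0 -0.03 0 0; 0 0 -0.005 0 0; 0 0 0 0 0; 0 0 0 0 1; 0 0 0 0 1; 0 0 0 0 1; 0 0 0 0 1; 0 0 0 0 1; 0 0 0 0 1; 0 0 0 0 1; 0 0 0 0 1; 0 0 0 0 1; 0 0 0 0 1; 0 0 0 0 1")

```text
time: 47.15
ee_pos: [0.4371, 0.317, 0.2848]
eef_rot: [-0.016, 0.707, 0.016, 0.707]
ft_force: [-1.0, -3.1, 0.6]
width: 0.0148
```

```bash
python3 st.py scene:sc24
python3 - <<'E'
from m import *
c=ld('top23');im=cv2.resize(cv2.cvtColor(c['color'],cv2.COLOR_RGB2BGR)[135:250,140:270],None,fx=6,fy=6,interpolation=cv2.INTER_CUBIC)
a=np.linspace(0,2*np.pi,60)
for (x,y) in [(.6396,.251),(.6434,.171)]:
    for rr,z,col in((.033,.05,(0,255,0)),(.017,.2,(255,0,0))):
        p=proj(c,np.c_[x+rr*np.cos(a),y+rr*np.sin(a),0*a+z]);p=(p-[140,135]+.5)*6-.5
        cv2.polylines(im,[p.astype(np.int32)],True,col,1)
cv2.imwrite('pics/ov2.png',im)
E
```

```text
t 47.15 p [0.4371 0.317  0.2848] jaw 92.59 w 0.0148 F [-1.  -3.1  0.6] q [-1.06  0.11  0.38  1.63 -0.04  1.41  0.94]
```

View pics/ov2.png

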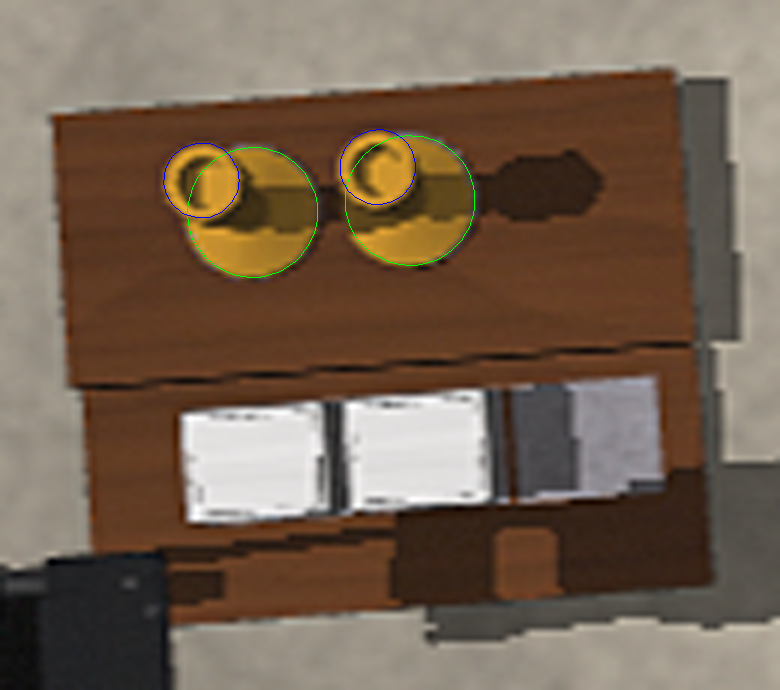

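View pics/sc24.png

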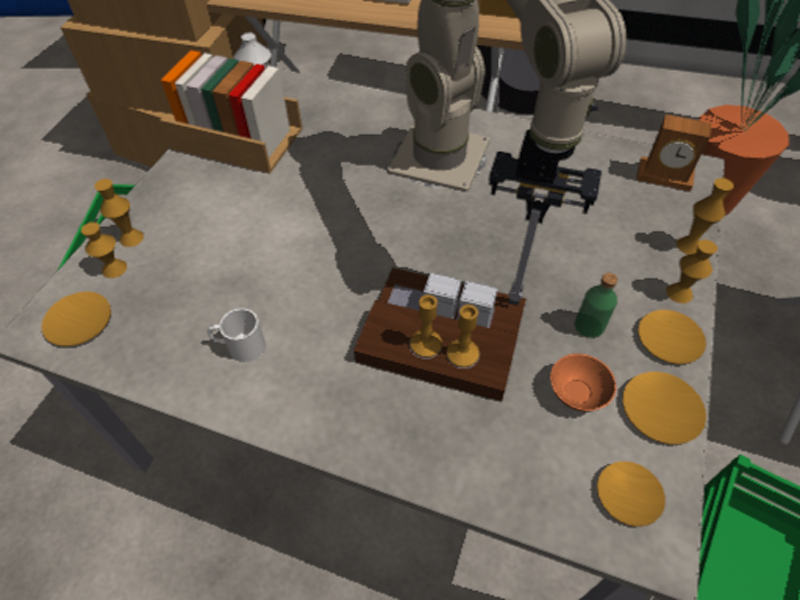

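Request:
drive_tool(moves="0.001 -0.024 -0.0013 0 1; 0.001 -0.0238 -0.0038 0 1; 0.001 -0.0232 -0.0062 0 1; 0.001 -0.0225 -0.0086 0 1; 0.001 -0.0214 -0.0109 0 1; 0 0 0 0 1; 0 0 0 0 1")

```text
time: 48.08
ee_pos: [0.4419, 0.2019, 0.2541]
eef_rot: [-0.016, 0.707, 0.016, 0.707]
ft_force: [-2.5, -4.1, 2.6]
width: 0.0151
```

Request:
drive_tool(moves="0.0009 -0.0202 -0.0131 0 1; 0.0009 -0.0187 -0.0152 0 1; 0.0008 -0.017 -0.017 0 1; 0.0007 -0.0151 -0.0187 0 1; 0.0006 -0.0131 -0.0202 0 1; 0 0 0 0 1; 0 0 0 0 1")

```text
time: 48.95
ee_pos: [0.4458, 0.1184, 0.1693]
eef_rot: [-0.016, 0.707, 0.016, 0.707]
ft_force: [-0.9, 3.4, -5.2]
width: 0.015
```

Request:
drive_tool(moves="0.0005 -0.0109 -0.0215 0 1; 0.0004 -0.0086 -0.0225 0 1; 0.0003 -0.0062 -0.0233 0 1; 0.0002 -0.0038 -0.0238 0 1; 0 -0.0013 -0.02 0 1; 0 0 0 0 1; 0 0 0 0 1")

```text
time: 49.82
ee_pos: [0.4473, 0.0873, 0.0592]
eef_rot: [-0.016, 0.707, 0.016, 0.707]
ft_force: [-2.8, -0.3, -1.2]
width: 0.0143
```

```bash
python3 st.py
```

```text
t 49.83 p [0.4473 0.0873 0.0592] jaw 92.62 w 0.0143 F [-2.8 -0.3 -1.2] q [-0.83  0.16  0.57  2.11 -0.11  0.9   1.42]
```

Request:
drive_tool(moves="0 0 -0.004 0 1; 0 0 0 0 1; 0 0 -0.002 0 1; 0 0 0 0 1; 0 0 0 0 1")

```text
time: 50.45
ee_pos: [0.4473, 0.0872, 0.0526]
eef_rot: [-0.016, 0.707, 0.016, 0.707]
ft_force: [-2.0, -2.6, -1.0]
width: 0.0146
```

Request:
drive_tool(moves="0 0 -0.002 0 1; 0 0 0 0 1; 0 0 0 0 1")

```text
time: 50.82
ee_pos: [0.4474, 0.0872, 0.0506]
eef_rot: [-0.016, 0.707, 0.016, 0.707]
ft_force: [-1.8, -5.8, -1.8]
width: 0.0147
```

```bash
python3 st.py top:top25 scene:sc25 wrist:wr25
python3 - <<'E'
from m import *
o=np.array([140,135])
for f in('top0','top25'):
    c=ld(f);im=cv2.resize(cv2.cvtColor(ld(f.replace('top','scene' if f=='top0' else 'sc'))['color'],cv2.COLOR_RGB2BGR)[160:210,220:350],None,fx=6,fy=6,interpolation=cv2.INTER_CUBIC)
    cv2.imwrite(f'pics/r{f}.png',im)
E
```

```text
t 50.83 p [0.4474 0.0872 0.0506] jaw 92.59 w 0.0147 F [-1.8 -5.8 -1.8] q [-0.82  0.17  0.57  2.11 -0.12  0.88  1.43]
```

View pics/rtop0.png

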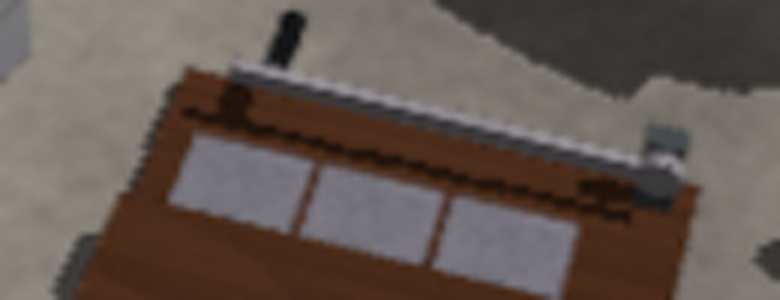

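View pics/rtop25.png

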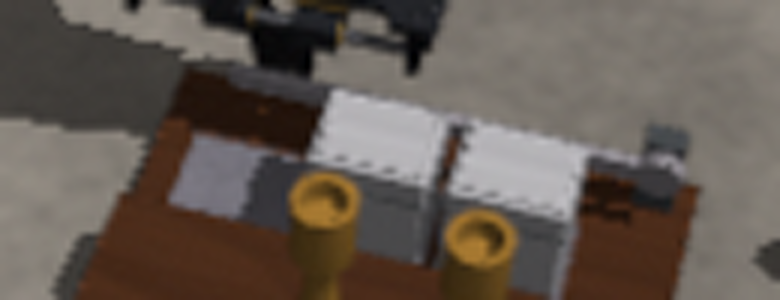

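Request:
drive_tool(moves="0 0 0.001 0 0; 0 0 0 0 0; 0 0 0 0 0; 0 0 0 0 0; 0 0 0 0 0; 0 0 0.04 0 0; 0 0 0.05 0 0; -0.02 0 0.05 0 0; -0.03 -0.05 0.03 0 0; 0 -0.06 0 0 0; 0 -0.06 0 0 0; 0 -0.06 0 0 0; 0 -0.06 0 0 0; 0 0 0 0 0; 0 0 0 0 0")

```text
time: 52.85
ee_pos: [0.3988, -0.1998, 0.2202]
eef_rot: [-0.016, 0.707, 0.016, 0.707]
ft_force: [0.8, 0.3, -0.4]
width: 0.0868
```

```bash
python3 st.py top:top26 scene:sc26
python3 - <<'E'
from m import *
th=np.radians(2.65);R=np.array([[np.cos(th),np.sin(th)],[-np.sin(th),np.cos(th)]])
O=np.array([.556,.1772])
def W(x,y,z): return np.r_[O+R.T@np.array([x,y]),z]
for f in('scene0','sc26'):
    c=ld(f);im=cv2.resize(cv2.cvtColor(c['color'],cv2.COLOR_RGB2BGR)[155:215,250:350],None,fx=8,fy=8,interpolation=cv2.INTER_CUBIC)
    cv2.imwrite(f'pics/q{f}.png',im)
c=ld('sc26')
for z in(.055,.06,.065,.07): print(z,(proj(c,[W(-.085,-.11,z),W(-.13,-.085,z)])-[250,155]+.5)*8-.5)
E
```

```text
t 52.85 p [ 0.3988 -0.1998  0.2202] jaw 92.6 w 0.0868 F [ 0.8  0.3 -0.4] q [-0.72 -0.21  0.99  1.96  0.18  1.3   1.83]
0.055 [[ 74.9473 153.1682]
 [156.8562  92.3571]]
0.06 [[ 74.9581 145.9536]
 [157.1046  85.0732]]
0.065 [[ 74.9689 138.6963]
 [157.3545  77.7469]]
0.07 [[ 74.9798 131.396 ]
 [157.6059  70.3778]]
```

View pics/qscene0.png

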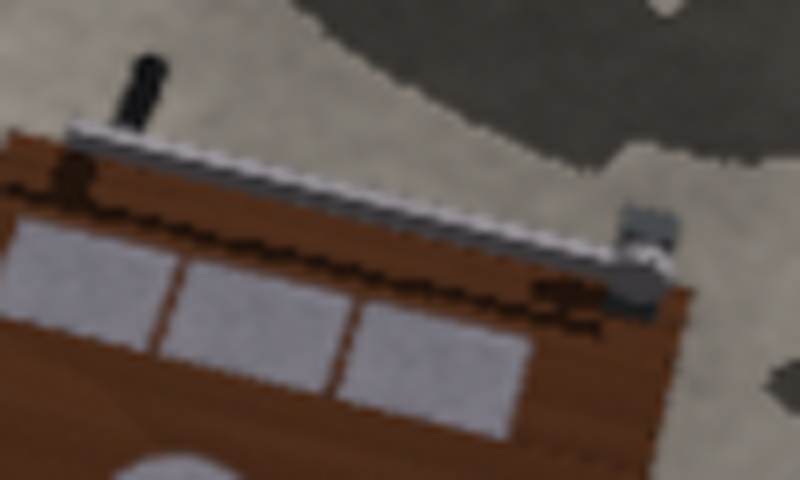

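View pics/qsc26.png

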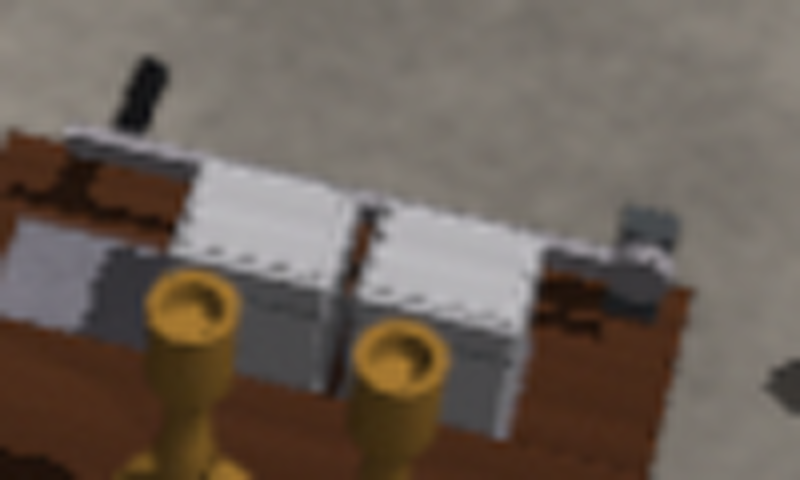

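View pics/top26.png

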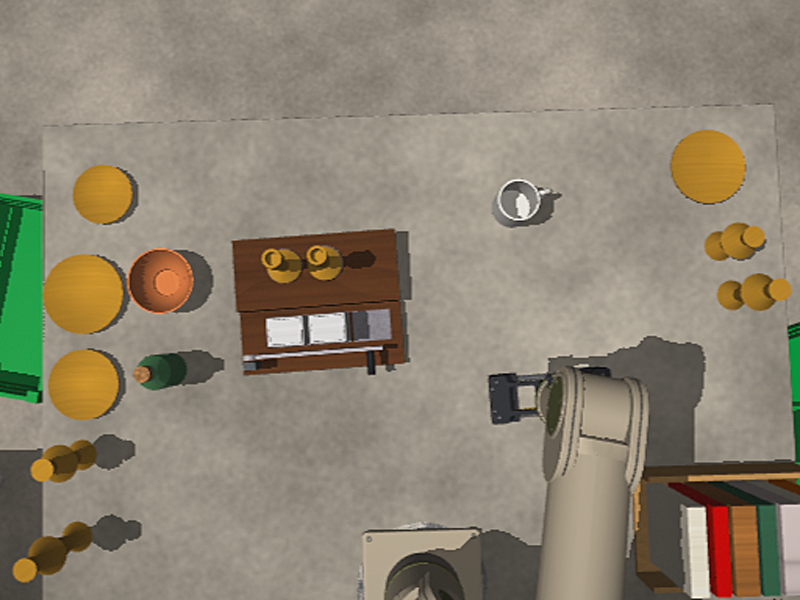

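```bash
python3 -c "
from t import *
tins('top26',(190,225,160,235),.02)
print(ticket.close_job())"
```

```text
tin [512.3 245.2] [52.  65.3] 1.5
tin [515.9 165.8] [53.3 65. ] 3.2
the job is handed in; nothing more can be done
None
```

The display is set up and handed in after about 53 s of the 210 s allowed.

- **What was there:** I found two tins and two candlesticks, so the third front bay stays empty.
- **Order of work:** I swung the rail up until it met its stop. I then placed the tins in front bays 1 and 2 and the candlesticks in back bays 1 and 2, counting from the post. Only after that did I swing the rail back down and release it.
- **Tins:** The last check put both within about 1.5 mm of their bay centres. Their angles read 1.5° and 3.2°, against 2.65° for the stand. The rail partly hides them from above in that picture, and before it was closed they read 2.9° and 2.5°.
- **Candlesticks:** Both stand upright on their mats. Their outlines matched the target circles to within about 1–2 mm.
- **Rail:** It felt no clear stop when closing, and the picture shows its free end about 1–2 mm lower than at the start, or about half a degree.
- **Bystanders and forces:** The mug, bottle and bowl look untouched. The largest force reading after any move was about 30 N, partway through opening the rail, and I eased the path straight away. I saw no object knocked aside during the run.

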